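Stack a test cell in its assembly jig and clamp it

ROBOT

A 6-joint arm with a two-finger parallel gripper is mounted at the origin on a cart in front of the work surface, level with it; the furniture and walls round the work are solid. World frame = base frame: x ahead of the robot, y to its left, z up, the work surface at z = 0. Lengths are in m, angles in rad, forces in N, time in s.
With the tool pointing down it reaches from about 0.375 to 0.9 m from the base axis. Payload 3.1 kg.
Tool frame: the origin (TCP) lies on the centre line of the jaws, within the pads' length; the fingertips stand 19 mm ahead of it and the grasp point (between the pads) is the TCP; z points along the fingers, y is the line along which they close (so a half turn about z gives the same grasp; the last joint's range is limited). The gripper opens to 85 mm and grips with 20 to 120 N. Pads are 22 mm wide; open, the fingers measure 114 mm over their backs; the gripper's body (76 mm by 85 mm) begins 54 mm behind the grasp point. The pads swing forward as they close: fully open they stand 13 mm farther back than shut.
Start: joints at [1.135, 0.527, 1.433, -0, 1.181, -0.178], TCP at [0.159, 0.604, 0.25] pointing down, gripper open.
Joint ranges: [-3.08, 3.08], [-0.75, 2.2], [0.22, 2.44], [-1.43, 4.57], [0, 2.65], [-2.85, 2.85]. Speed limits (rad/s): [2.79, 2.79, 3.14, 3.14, 3.14, 3.14].

INTERFACE

Orientations are given as a unit quaternion [x, y, z, w].
In Python, from station import manip gives the robot as it stands.
- The arm moves only by the tool servo_tool, never from a script. Its argument "rows" is a list that holds one entry, the list of rows, each a list of 7 numbers: the turn, a rotation vector about the tool's x, y, z in degrees, then the shift along the tool's x, y, z in m, then the gripper command: -1 is shut, 1 is fully open, values between are in proportion. In form: [[[wx, wy, wz, tx, ty, tz, jaw], ...]]. A call has 1 to 8 rows; each row shifts and turns the commanded pose from where the row before left it, along the tool's axes as they then stand; what a row does not reach is not made up. A row lasts 1/12 s, in which the tool goes at most 41.7 mm and 7.16 degrees, less where a joint would pass 70% of its speed; a pose out of reach is approached as far as the arm can. A call is refused whole if a number of a shift passes 0.0417 or a number of a turn 7.16, either way. A call with a gripper value outside its range is refused whole. The fingers move at their own pace and stop on an object; "squeeze" is the grip in N (left out, the last holds). Time passes only in rows, so rows that do not move let the fingers close. It gives the time, the measured TCP pose, the force, the opening and the grip force at its end, in the units of the state.
- manip.sense(): the state, without advancing time (a new reading comes with each control period).
- manip.snapshot(name): name is "side" or "top"; returns the picture (480x640x3 uint8, blue, green, red); there is no depth.
- manip.camera_info(name): a dict with "K" (3x3 intrinsics, pixels), "camera_from_world" (4x4, takes a point from world to camera coordinates). Camera axes: x right, y down, z forward; pixel columns grow to the right and rows downward; lengths in m; the calibration is good to about 2 mm. A picture is of the moment at which its call begins. camera_info takes no time and is no camera call.
- manip.sign_off(): hands the job in; it is judged then, once.
The state is a dict: "t": time; "q": joint angles; "qd": joint speeds; "tau": joint torques, N m; "tcp_pos": TCP position; "tool_rot": TCP orientation; "force": force on the tool from outside, world axes, zero at the start; "ft_torque": the same for the moment, N m; "finger_gap": opening from 0.0 (shut) to 1.0 (fully open); "gripper_force": force on a finger pad.
Only numpy, scipy, OpenCV 4.12 (cv2) and the standard library are available. Lean on these libraries where they do the work, as an engineer would, in place of code of your own. Each camera call takes 0.05 s, during which the arm holds its last target. There are 200 camera calls.

TASK

Finish stacking the test cell in the grey jig: lay the white membrane frame, the dark graphite plate and the metal end plate, in that order, squarely on the half already in the jig so that their edges and bolt holes line up, setting each one down rather than dropping it. Then swing the blue arm fully over the pile, up to its stop, and press its black knob down until the pad rests on the end plate. Leave the other things on the bench as they are.

Things in the scene. Friction and masses are not known exactly. Their poses are not given: they have to be found in the camera images.
- jig: Fixed grey jig, base 164 x 92 mm, top 8 mm high, from 62 mm behind to 102 mm ahead of the nest centre along x. Origin on the bench under the nest; x along the nest's 84 mm side toward the arm's pivot, y along its 60 mm side. Three 8 mm steel pins, 42 mm high, stand 0.7 mm off the pile: at x = -30 and 30 mm along the +y side, and mid -x side. Pivot post (18 mm thick) at x = 62 mm. The -y side is open.
- nest (a point): Centre of the nest's upper face (dark graphite plate, 84 x 60 mm, bolted in the jig), 16 mm above the bench; axes as the jig's. The pile stands on it: frame 8, graphite plate 10, end plate 12 mm, top 46 mm above the bench. Each plate's centre belongs on the vertical through this point, its x axis along the nest's.
- membrane_frame: Loose white plastic frame with an amber membrane in its 50 x 36 mm window, 8 mm thick, 50 g. Each of the three plates is 84 mm along x and 60 mm along y, with a 7 mm bolt hole near each corner; either way round (half a turn) is the same. Origin: centre of the underside, z up.
- graphite_plate: Loose dark grey graphite flow plate with paler serpentine channels, 10 mm thick, about 100 g, brittle. Origin: centre of the underside, z up; 84 mm along x, 60 mm along y.
- end_plate: Loose aluminium end plate with two brass ports set flush, 12 mm thick, about 160 g. Origin: centre of the underside, z up; 84 mm along x, 60 mm along y.
- swing_arm (a joint): Angle of the blue arm about its upright pivot, rad: 0 = closed against its stop, over the nest along the jig's x; growing = open, counter-clockwise from above, toward the jig's -y side, up to 2.1. It starts open at 1.5 to 1.95, clear of the nest, and stays where left (about 1 N at the peg moves it). 18 mm wide, 49 to 57 mm above the bench: passes 3 mm over a seated pile.
- pivot_axis (a point): On the arm's pivot axis, 49 mm above the bench, 62 mm from the nest's centre along the jig's +x. A small stop post, 48 mm high, stands 18 mm beside it on the jig's +y side.
- peg_mid (a point): Middle of the red upright peg at the arm's free end, by which the arm is swung: 10 mm thick, from 57 to 100 mm above the bench, 110 mm from the pivot axis; this point lies 78.5 mm above the bench. It can be pinched from above, clear over the knob, and led round the pivot, or pushed.
- pad (a joint): Travel of the black pressure knob's plunger through the arm, m: 0 = up (as it starts), growing = pressed down, at most 0.005. With the arm closed over the finished pile its rubber pad meets the end plate at about 0.003. It takes about 3 N to move and stays where it is left.
- knob_top (a point): Centre of the top of the black pressure knob (24 mm across), 72.5 mm above the bench when up; it sits on the arm 62 mm from the pivot axis, over the nest's centre when the arm is closed.
- timer: Bystander: small white bench timer, 45 x 60 x 18 mm, lying among the plates. Origin under its centre.
- powder_vial: Bystander: clear vial of white powder with black cap, 28 mm across, 55 mm high, standing amid the plates. Origin under its centre.
- marker: Bystander: white marker pen with red cap, lying, 130 mm long along its y, 16 mm high. Origin under its middle.
- blue_cap: Bystander: blue plastic cap, 28 mm across, 14 mm high. Origin under its centre.
- stopper: Bystander: brown rubber stopper, 28 mm across, 26 mm high. Origin under its centre.
- white_box: Bystander: small white carton, 35 x 50 x 22 mm. Origin under its centre.
- tape_roll: Fixed bystander: roll of masking tape lying flat, 68 mm across, 18 mm high. Origin under its centre.
- beaker: Fixed bystander: small beaker, 57 mm across, 69 mm high. Origin under its centre.
Mind the look-alikes: they are no part of the job. There is more than one size of the membrane_frame; the one meant has the size given above.

How it is judged:
On the way, in this order (a step that is already met when the one before it is completed fails the run):
1. the white membrane frame lies square on the plate below it and is let go (horizontal distance between membrane_frame and nest below 0.003 m and angle between the x axis of membrane_frame and the x axis of nest, either way round below 0.06 rad and angle between the z axis of membrane_frame and the z axis of nest, either way round below 0.04 rad and z of membrane_frame in the frame of nest between -0.0015 and 0.0015 m and contact force between membrane_frame and the fingers below 0.1 N), for 0.2 s.
2. the graphite plate lies square on the plate below it and is let go (horizontal distance between each of membrane_frame, graphite_plate and nest below 0.003 m and angle between the x axis of each of membrane_frame, graphite_plate and the x axis of nest, either way round below 0.06 rad and angle between the z axis of each of membrane_frame, graphite_plate and the z axis of nest, either way round below 0.04 rad and z of membrane_frame in the frame of nest between -0.0015 and 0.0015 m and z of graphite_plate in the frame of nest between 0.0065 and 0.0095 m and contact force between graphite_plate and the fingers below 0.1 N), for 0.2 s.
3. the end plate lies square on the plate below it and is let go (horizontal distance between each of membrane_frame, graphite_plate, end_plate and nest below 0.003 m and angle between the x axis of each of membrane_frame, graphite_plate, end_plate and the x axis of nest, either way round below 0.06 rad and angle between the z axis of each of membrane_frame, graphite_plate, end_plate and the z axis of nest, either way round below 0.04 rad and z of membrane_frame in the frame of nest between -0.0015 and 0.0015 m and z of graphite_plate in the frame of nest between 0.0065 and 0.0095 m and z of end_plate in the frame of nest between 0.0165 and 0.0195 m and contact force between end_plate and the fingers below 0.1 N), for 0.2 s.
4. the arm is swung over the pile to its stop (horizontal distance between each of membrane_frame, graphite_plate, end_plate and nest below 0.003 m and angle between the x axis of each of membrane_frame, graphite_plate, end_plate and the x axis of nest, either way round below 0.06 rad and angle between the z axis of each of membrane_frame, graphite_plate, end_plate and the z axis of nest, either way round below 0.04 rad and z of membrane_frame in the frame of nest between -0.0015 and 0.0015 m and z of graphite_plate in the frame of nest between 0.0065 and 0.0095 m and z of end_plate in the frame of nest between 0.0165 and 0.0195 m and value of joint swing_arm below 0.06 rad), for 0.1 s.
5. the knob is pressed down so that its pad bears on the end plate (all of step 4 and value of joint pad above 0.0022 m), for 0.1 s.
At the end, for the whole second after the job is handed in: On the nest lie frame, graphite plate and end plate in that order, each flat, height within 1.5 mm, centre within 3 mm of the nest's axis, edges within 0.06 rad of the nest's, let go and at rest; the arm is closed (under 0.06 rad) and the plunger down by more than 2.2 mm (all of step 5 and linear speed of each of membrane_frame, graphite_plate, end_plate below 0.02 m/s and contact force between each of membrane_frame, graphite_plate, end_plate and the fingers below 0.1 N); the robot touches nothing.
It fails at once if one of the bystanders (timer, vial, marker, blue cap, stopper, carton) is moved more than 20 mm, or a standing one is tipped over (distance of any of timer, powder_vial, marker, blue_cap, stopper, white_box from where it was at the start of the episode above 0.02 m or angle between any of timer, powder_vial, blue_cap, stopper, white_box's own z axis and vertical above 0.5 rad).
It fails at once if a plate is dropped (falls free for more than about 10 mm) ((linear speed of membrane_frame above 0.45 m/s and contact force between membrane_frame and the fingers below 0.01 N) or (linear speed of graphite_plate above 0.45 m/s and contact force between graphite_plate and the fingers below 0.01 N) or (linear speed of end_plate above 0.45 m/s and contact force between end_plate and the fingers below 0.01 N)).
It also fails if it takes over 69 s, if anything falls off the work surface, if the arm or the gripper's body presses on something with over 40 N, if the wrist force passes 120 N, or if a joint passes its speed limit or range.

## Working session

There is one attempt and no reset: what is moved stays moved. The work goes in short steps, Python scripts to look and compute and a tool call to move; the robot and the scene stay as the last step left them, time stands still between calls to the robot, and variables do not carry over. Pictures are saved under pics/ and viewed, at most 10 in all, crops included, and the job is handed in when it is done.

Besides the shell and the picture viewer there is one more tool, called after "Emit:" as name(argument=value, ...) on one line, values as JSON. servo_tool: Moves the arm, as the interface text tells. Its arguments: {"type":"object","properties":{"rows":{"type":"array","items":{"type":"array","items":{"type":"array","items":{"type":"number"}}}},"squeeze":{"type":"number"}},"required":["rows"]}

```bash
mkdir -p pics
python3 - <<'E'
from station import manip
import cv2
s=manip.sense();print(s)
for n in("top","side"):
    cv2.imwrite(f"pics/{n}0.png",manip.snapshot(n));c=manip.camera_info(n);print(n,c)
E
```

```text
{'t': 0.0, 'q': array([ 1.13449475e+00,  5.28492926e-01,  1.43391417e+00,  1.21295717e-06,
        1.18140470e+00, -1.78481686e-01]), 'qd': array([-6.93926599e-05,  1.36717040e-03,  7.10220428e-04, -9.16219130e-04,
       -1.01551331e-03,  1.99396750e-03]), 'tau': array([ 6.81549518e-04, -4.42353630e+01, -1.78023291e+01, -2.08435790e-04,
        8.45659903e-03,  2.68170574e-06]), 'tcp_pos': array([0.15902478, 0.60372354, 0.24931337]), 'tool_rot': array([ 1.28553357e-01,  9.91701973e-01, -1.05738794e-03, -3.36260313e-04]), 'force': array([-0.69476029,  0.49655914,  1.29069847]), 'ft_torque': array([-0.02730629,  0.04180905,  0.03172725]), 'gripper_force': 0.0, 'finger_gap': 1.0028332436198903}
top {'K': array([[456.11937336,   0.        , 320.36979426],
       [  0.        , 456.11937336, 238.13071688],
       [  0.        ,   0.        ,   1.        ]]), 'camera_from_world': array([[ 0.00765569, -0.99980455, -0.01822766,  0.25576852],
       [-0.98188463, -0.00406483, -0.18943613,  0.51090602],
       [ 0.18932501,  0.01934772, -0.98172384,  0.88123112],
       [ 0.        ,  0.        ,  0.        ,  1.        ]])}
side {'K': array([[478.98510081,   0.        , 316.92476691],
       [  0.        , 478.98510081, 246.56734535],
       [  0.        ,   0.        ,   1.        ]]), 'camera_from_world': array([[ 0.99914779, -0.04094469,  0.00521861, -0.53068442],
       [-0.02359457, -0.67029902, -0.74171593,  0.24418087],
       [ 0.03386736,  0.7409607 , -0.67069385,  0.71173053],
       [ 0.        ,  0.        ,  0.        ,  1.        ]])}
```

View pics/top0.png

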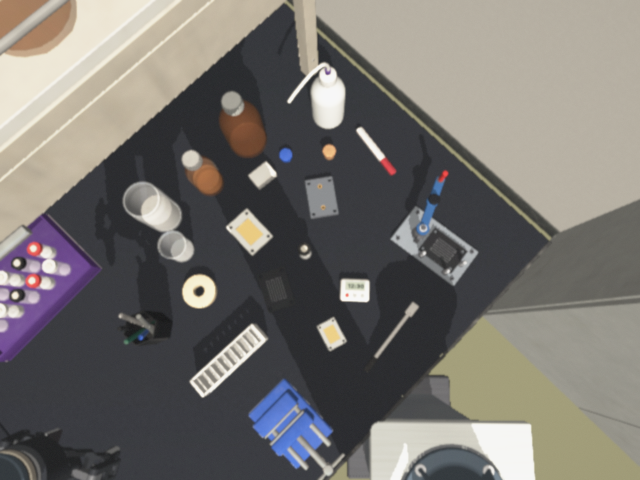

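View pics/side0.png

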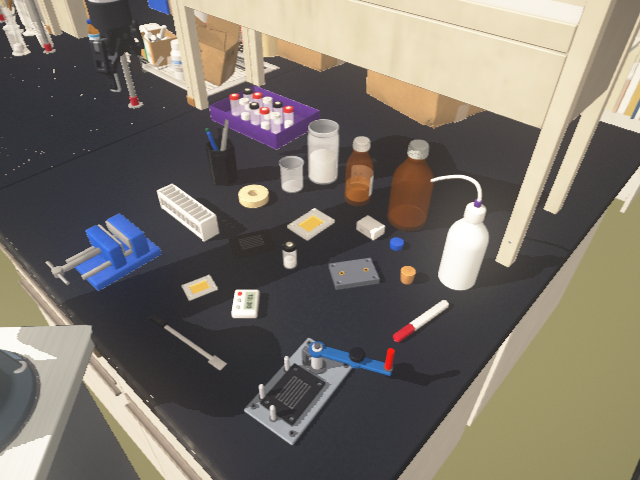

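The top view shows the large frame at (250,232), end plate (321,197), graphite (276,290) and jig nest (442,252). The decoy small frame is at (331,334). The side view shows the frame at (311,223), end plate (354,273), graphite (250,242) and nest (293,393). I'll enlarge these next.

```bash
cat > h.py <<'E'
import numpy as np, cv2
from station import manip
def P(n):
    c=manip.camera_info(n); return c["K"]@c["camera_from_world"][:3]
def proj(n,X):
    p=P(n)@np.r_[X,1]; return p[:2]/p[2]
def tri(a,b):  # a top px, b side px
    A=[]
    for n,(u,v) in(("top",a),("side",b)):
        p=P(n); A+= [u*p[2]-p[0], v*p[2]-p[1]]
    A=np.array(A); return np.linalg.lstsq(A[:,:3],-A[:,3],rcond=None)[0]
def atz(n,uv,z):
    p=P(n); M=np.array([uv[0]*p[2]-p[0],uv[1]*p[2]-p[1]]); return np.linalg.solve(M[:,:2],-M[:,3]-M[:,2]*z)
def tile(img,x,y,w,k,bright=1.):
    h=int(w*.75); c=img[y:y+h,x:x+w]; c=np.clip(c*float(bright),0,255).astype(np.uint8)
    c=cv2.resize(c,(400,300),interpolation=cv2.INTER_CUBIC); s=400/w
    for i in range(x-x%10+10,x+w,10):
        X=int((i-x+.5)*s); cv2.line(c,(X,0),(X,6),(0,255,255),1); cv2.putText(c,str(i),(X-12,17),0,.35,(0,255,255),1)
    for i in range(y-y%10+10,y+h,10):
        Y=int((i-y+.5)*s); cv2.line(c,(0,Y),(6,Y),(0,255,255),1); cv2.putText(c,str(i),(8,Y+4),0,.35,(0,255,255),1)
    return c
def comp(name,L):
    t=[tile(*a) for a in L]; cv2.imwrite(name,np.vstack([np.hstack(t[:2]),np.hstack(t[2:])]))
E
python3 - <<'E'
from h import *
t=cv2.imread("pics/top0.png");s=cv2.imread("pics/side0.png")
comp("pics/c1.png",[(t,215,205,70,0,.9),(t,290,170,70,0,1.5),(t,241,263,70,0,4),(t,385,195,110,0,1.3)])
comp("pics/c2.png",[(s,275,195,75,0,.9),(s,315,245,75,0,1.5),(s,215,215,75,0,4),(s,235,335,145,0,1.3)])
E
```

```text
(no output)
```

View pics/c1.png

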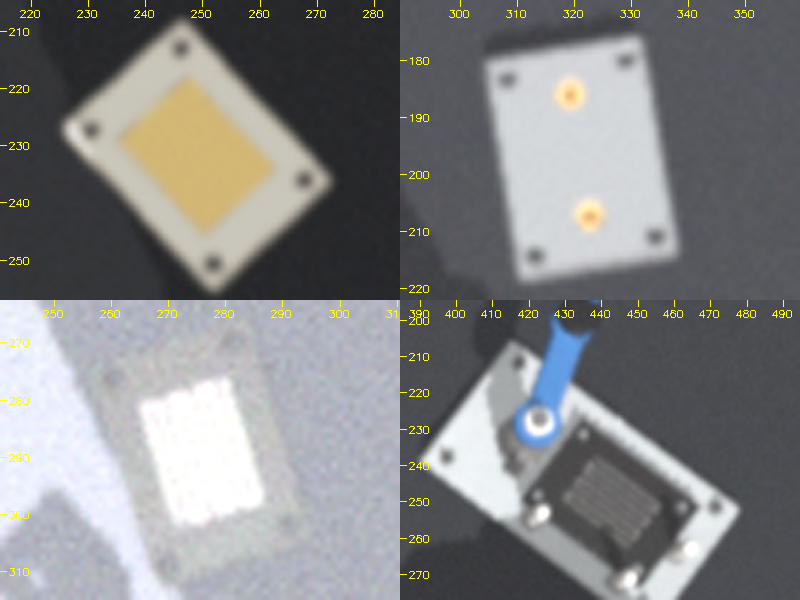

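View pics/c2.png

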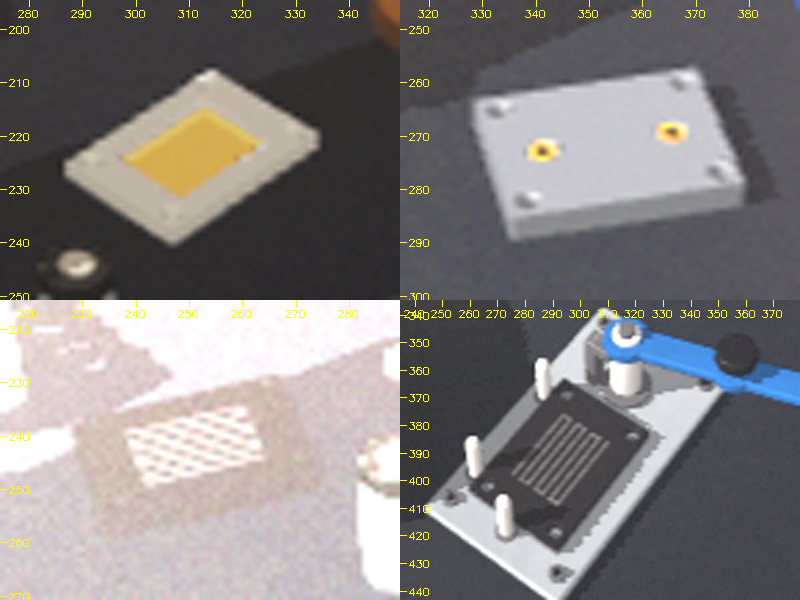

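The crops show the bolt holes clearly. From the pixel positions I read off, I'll compute poses.

```bash
cat > m.py <<'E'
from h import *
def px(x,y,w,L): 
    h=int(w*.75); return np.array([[x+a*w/400-.5, y+b*h/300-.5] for a,b in L])
T=dict(frame=(8,px(215,205,70,[(92,130),(181,48),(304,180),(213,264)])),
 end=(12,px(290,170,70,[(108,80),(226,61),(255,237),(135,256)])),
 graph=(10,px(241,263,70,[(113,77),(233,40),(290,222),(170,265)])),
 nest=(16,px(385,195,110,[(138,196),(184,134),(282,207)])))
S=dict(frame=px(275,195,75,[(95,158),(205,80),(300,130),(170,213)]),
 end=px(315,245,75,[(97,111),(285,83),(320,171),(127,202)]),
 graph=px(215,215,75,[(127,127),(246,105),(262,152),(150,186)]),
 nest=px(235,335,145,[(167,96),(233,136),(157,233),(89,187)]))
for k,(z,t) in T.items():
    s=S[k]
    if k=="nest": tc=(t[0]+t[2])/2
    else: tc=t.mean(0)
    print(k,"tri",tri(tc,s.mean(0)).round(4))
    for n,q in(("top",t),("side",s)):
        W=np.array([atz(n,p,z/1e3) for p in q])
        c=(W[0]+W[2])/2 if len(W)==3 else W.mean(0)
        d=[np.linalg.norm(W[i]-W[i-1]).round(4) for i in range(len(W))]
        e=(W[2]-W[1])+((W[3]-W[0]) if len(W)==4 else 0)
        if k=="nest" : 
            if n=="side": e=(W[0]-W[3])+(W[1]-W[2])
            else: e=-e
        if k in("end","graph") and n=="side": e=(W[1]-W[0])+(W[2]-W[3])
        print("  ",n,c.round(4),"d",d,"longax deg",np.degrees(np.arctan2(e[1],e[0])).round(2))
# jig pins / corners from top: pin tops z=.042, pivot
pp=px(385,195,110,[(138,215),(228,280),(290,250)])
E
python3 m.py
```

```text
frame tri [0.5329 0.4132 0.0105]
   top [0.5319 0.4134] d [np.float64(0.0695), np.float64(0.0454), np.float64(0.0698), np.float64(0.046)] longax deg -136.46
   side [0.5348 0.4176] d [np.float64(0.0455), np.float64(0.0675), np.float64(0.0509), np.float64(0.0736)] longax deg -46.0
end tri [0.6097 0.2588 0.0123]
   top [0.6081 0.2585] d [np.float64(0.0694), np.float64(0.0457), np.float64(0.0696), np.float64(0.0458)] longax deg -170.78
   side [0.6117 0.2603] d [np.float64(0.0463), np.float64(0.0711), np.float64(0.0458), np.float64(0.0707)] longax deg 10.05
graph tri [0.4102 0.3523 0.0124]
   top [0.4093 0.3523] d [np.float64(0.0716), np.float64(0.0461), np.float64(0.0696), np.float64(0.0461)] longax deg -161.24
   side [0.411  0.3557] d [np.float64(0.036), np.float64(0.0468), np.float64(0.0288), np.float64(0.0451)] longax deg 18.6
nest tri [0.4942 0.0025 0.0132]
   top [0.4927 0.0031] d [np.float64(0.0828), np.float64(0.046), np.float64(0.0693)] longax deg 52.06
   side [0.4956 0.002 ] d [np.float64(0.0691), np.float64(0.0452), np.float64(0.0695), np.float64(0.0456)] longax deg 52.57
```

```bash
cat > plan.py <<'E'
import sys,numpy as np
from math import ceil
from scipy.spatial.transform import Rotation as R
from station import manip
# plan.py x y z yawdeg jaw [vmax]   prints rows from measured pose
def down(psi): 
    c,s=np.cos(np.radians(psi)),np.sin(np.radians(psi)); return R.from_matrix(np.array([[c,s,0],[s,-c,0],[0,0,-1]]))
s=manip.sense(); p=s["tcp_pos"]; r=R.from_quat(s["tool_rot"])
a=[float(v) for v in sys.argv[1:]]; tgt=np.array(a[:3]); jaw=a[4]; v=a[5] if len(a)>5 else .038
rt=down(a[3]); rv=(r.inv()*rt).as_rotvec(degrees=True)
m=r.as_matrix()[:,0]; print("now",p.round(4),"yaw",np.degrees(np.arctan2(m[1],m[0])).round(2),"t",round(s["t"],2),"tilt",r.as_matrix()[:2,2].round(4))
n=max(1,ceil(np.linalg.norm(tgt-p)/v),ceil(np.abs(rv).max()/7)); step=(rv/n).round(1); q=p.copy(); rows=[]
for i in range(n):
    want=p+(tgt-p)*(i+1)/n; d=r.inv().apply(want-q).round(4); rows.append([*(float(x) for x in step+0.),*(float(x) for x in d+0.),jaw])
    q=q+r.apply(d); r=r*R.from_rotvec(step,degrees=True)
for i in range(0,n,8): print(str([rows[i:i+8]]).replace(" ",""))
E
python3 plan.py .533 .4145 .06 223.5 .65
```

```text
now [0.159  0.6038 0.2495] yaw 165.23 t 0.1 tilt [-0.0008 -0.0017]
[[[0.0,0.0,-4.5,-0.0315,-0.0067,0.0146,0.65],[0.0,0.0,-4.5,-0.0309,-0.0092,0.0146,0.65],[0.0,0.0,-4.5,-0.0301,-0.0116,0.0145,0.65],[0.0,0.0,-4.5,-0.0291,-0.0139,0.0146,0.65],[0.0,0.0,-4.5,-0.0279,-0.0161,0.0146,0.65],[0.0,0.0,-4.5,-0.0266,-0.0183,0.0146,0.65],[0.0,0.0,-4.5,-0.025,-0.0203,0.0145,0.65],[0.0,0.0,-4.5,-0.0234,-0.0222,0.0146,0.65]]]
[[[0.0,0.0,-4.5,-0.0216,-0.024,0.0146,0.65],[0.0,0.0,-4.5,-0.0196,-0.0256,0.0146,0.65],[0.0,0.0,-4.5,-0.0175,-0.027,0.0145,0.65],[0.0,0.0,-4.5,-0.0154,-0.0284,0.0146,0.65],[0.0,0.0,-4.5,-0.0131,-0.0294,0.0146,0.65]]]
```

```bash
python3 plan.py .533 .4145 .2 223.5 .65
```

```text
now [0.159  0.6038 0.2495] yaw 165.23 t 0.1 tilt [-0.0008 -0.0017]
[[[0.0,0.0,-4.9,-0.0342,-0.0073,0.0041,0.65],[0.0,0.0,-4.9,-0.0334,-0.0102,0.0041,0.65],[0.0,0.0,-4.9,-0.0324,-0.013,0.0042,0.65],[0.0,0.0,-4.9,-0.0312,-0.0157,0.0041,0.65],[0.0,0.0,-4.9,-0.0297,-0.0184,0.0041,0.65],[0.0,0.0,-4.9,-0.028,-0.0208,0.0041,0.65],[0.0,0.0,-4.9,-0.0262,-0.0231,0.0042,0.65],[0.0,0.0,-4.9,-0.0241,-0.0253,0.0041,0.65]]]
[[[0.0,0.0,-4.9,-0.0219,-0.0272,0.0041,0.65],[0.0,0.0,-4.9,-0.0194,-0.0291,0.0041,0.65],[0.0,0.0,-4.9,-0.0169,-0.0305,0.0042,0.65],[0.0,0.0,-4.9,-0.0142,-0.0319,0.0041,0.65]]]
```

Emit:
servo_tool(rows=[[[0,0,-4.9,-0.0342,-0.0073,0.0041,0.65],[0,0,-4.9,-0.0334,-0.0102,0.0041,0.65],[0,0,-4.9,-0.0324,-0.013,0.0042,0.65],[0,0,-4.9,-0.0312,-0.0157,0.0041,0.65],[0,0,-4.9,-0.0297,-0.0184,0.0041,0.65],[0,0,-4.9,-0.028,-0.0208,0.0041,0.65],[0,0,-4.9,-0.0262,-0.0231,0.0042,0.65],[0,0,-4.9,-0.0241,-0.0253,0.0041,0.65]]], squeeze=30)

```text
t: 0.77
tcp_pos: [0.4097, 0.477, 0.2166]
tool_rot: [-0.214, 0.977, -0.0, -0.001]
force: [-0.7, 0.9, 0.4]
finger_gap: 0.829
gripper_force: 0.0
```

Emit:
servo_tool(rows=[[[0,0,-4.9,-0.0219,-0.0272,0.0041,0.65],[0,0,-4.9,-0.0194,-0.0291,0.0041,0.65],[0,0,-4.9,-0.0169,-0.0305,0.0042,0.65],[0,0,-4.9,-0.0142,-0.0319,0.0041,0.65],[0,0,0,0,0,0.04,0.65],[0,0,0,0,0,0.04,0.65],[0,0,0,0,0,0.04,0.65],[0,0,0,0,0,0,0.65]]])

```text
t: 1.43
tcp_pos: [0.5273, 0.411, 0.0702]
tool_rot: [-0.374, 0.927, -0.001, -0.01]
force: [-1.0, -1.6, -1.1]
finger_gap: 0.827
gripper_force: 0.0
```

```bash
python3 plan.py .533 .4145 .06 223.5 .65
python3 - <<'E'
from h import *
t=manip.snapshot("top");s=manip.snapshot("side")
comp("pics/c3.png",[(t,205,185,90,0,1),(s,255,155,110,0,1),(s,275,185,60,0,1.5),(t,225,200,60,0,1.5)])
print(manip.sense()["finger_gap"])
E
```

```text
now [0.5273 0.411  0.0702] yaw -136.03 t 1.43 tilt [-0.0181 -0.0099]
[[[0.3,-1.1,0.5,-0.0068,-0.0015,0.0101,0.65]]]
0.8272787569136755
```

View pics/c3.png

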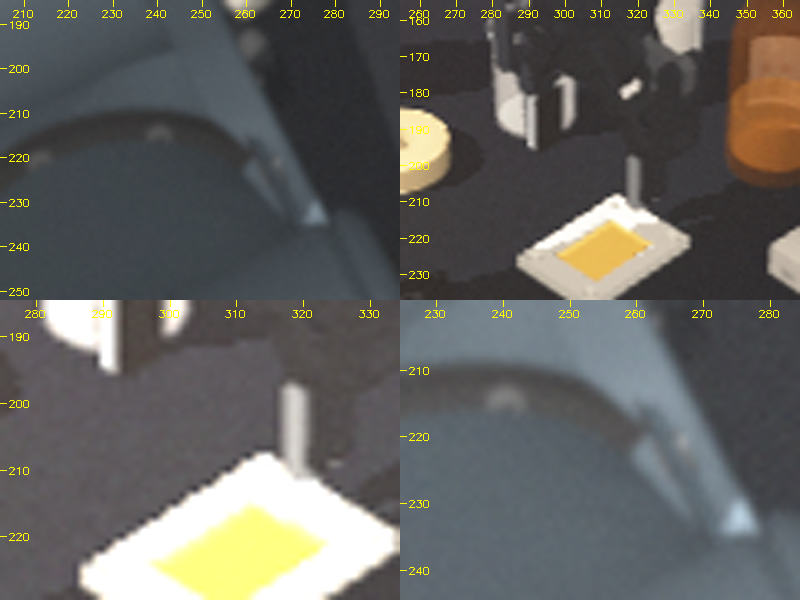

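The side view shows the two fingertips at about (291,195) and (319,211), either side of the frame and above it. The arm was still settling. I'll correct the pose, then descend.

Emit:
servo_tool(rows=[[[0,0,0,0,0,0,0.65],[0,0,0,0,0,0,0.65]]])

```text
t: 1.7
tcp_pos: [0.5352, 0.4165, 0.0846]
tool_rot: [-0.375, 0.927, 0.0, 0.003]
force: [-0.1, -0.5, -0.6]
finger_gap: 0.828
gripper_force: 0.0
```

```bash
python3 plan.py .533 .4145 .03 223.5 .65 .012
python3 - <<'E'
from h import *
from scipy.spatial.transform import Rotation as R
s=manip.sense(); r=R.from_quat(s["tool_rot"]).as_matrix()
for f in(6,10,14,19):
  print(f,[proj("side",s["tcp_pos"]+r[:,1]*g*.035+r[:,2]*f/1e3).round(1) for g in(-1,1)])
cv2.imwrite("pics/s1.png",manip.snapshot("side"))
E
```

```text
now [0.5352 0.4165 0.0846] yaw -135.94 t 1.7 tilt [0.006  0.0033]
[[[0.0,0.1,0.1,0.0007,0.0,0.0109,0.65],[0.0,0.1,0.1,0.0006,0.0001,0.0109,0.65],[0.0,0.1,0.1,0.0007,0.0,0.0109,0.65],[0.0,0.1,0.1,0.0006,0.0,0.011,0.65],[0.0,0.1,0.1,0.0006,0.0001,0.0109,0.65]]]
6 [array([323.3, 202.2]), array([298.9, 188.3])]
10 [array([323.3, 203.8]), array([298.9, 189.8])]
14 [array([323.2, 205.3]), array([299. , 191.4])]
19 [array([323.2, 207.3]), array([299. , 193.3])]
```

Emit:
servo_tool(rows=[[[0,0,0.3,0,0,0.015,0.65],[0,0,0,0,0,0.015,0.65],[0,0,0,0,0,0.01,0.65],[0,0,0,0,0,0.006,0.65],[0,0,0,0,0,0.004,0.65],[0,0,0,0,0,0,0.65],[0,0,0,0,0,0,0.65],[0,0,0,0,0,0,0.65]]])

```text
t: 2.42
tcp_pos: [0.5338, 0.4154, 0.0316]
tool_rot: [-0.372, 0.928, 0.0, 0.001]
force: [-0.2, -0.5, -0.6]
finger_gap: 0.826
gripper_force: 0.0
```

```bash
python3 plan.py .533 .4145 .02 223.5 .65 .012
python3 - <<'E'
from h import *
from scipy.spatial.transform import Rotation as R
s=manip.sense(); r=R.from_quat(s["tool_rot"]).as_matrix()
for f in(6,10,14,19):
  print(f,[proj("side",s["tcp_pos"]+r[:,1]*g*.035+r[:,2]*f/1e3).round(1) for g in(-1,1)])
im=manip.snapshot("side"); c=tile(im,270,180,80,0,1.2); cv2.imwrite("pics/s2.png",cv2.resize(c,(800,600)))
E
```

```text
now [0.5338 0.4154 0.0316] yaw -136.27 t 2.42 tilt [0.0013 0.0007]
[[[0.0,0.1,0.2,0.0012,-0.0001,0.0116,0.65]]]
6 [array([322.2, 222.9]), array([298.7, 208.6])]
10 [array([322.2, 224.4]), array([298.8, 210.1])]
14 [array([322.1, 225.9]), array([298.8, 211.6])]
19 [array([322.1, 227.7]), array([298.9, 213.4])]
```

View pics/s2.png

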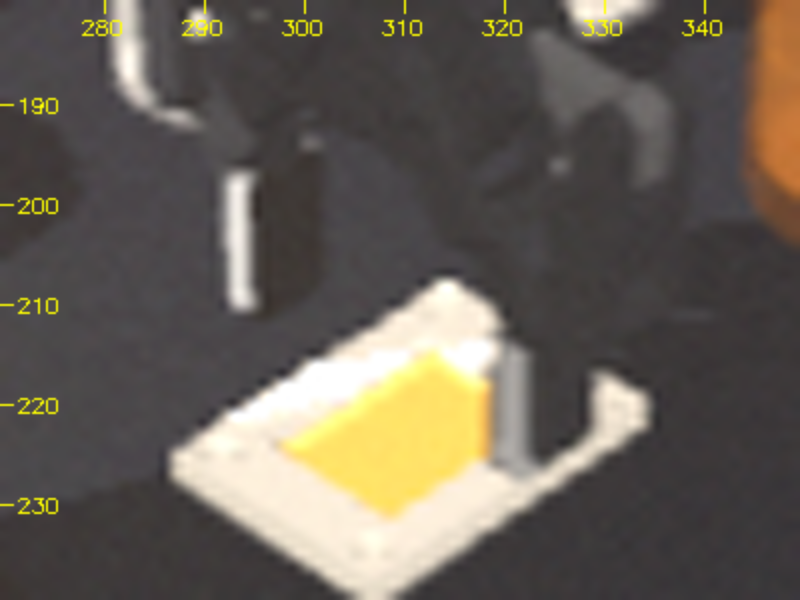

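The left finger tip is at about (297,210) and the right at about (323,226). They straddle the frame's long edges near the middle, with the tips about 12 mm below the TCP. I'll lower gently and feel for the bench.

Emit:
servo_tool(rows=[[[0,0,0.2,0,0,0.006,0.65],[0,0,0,0,0,0.006,0.65],[0,0,0,0,0,0.003,0.65],[0,0,0,0,0,0.001,0.65],[0,0,0,0,0,0,0.65],[0,0,0,0,0,0,0.65]]])

```text
t: 2.97
tcp_pos: [0.5332, 0.415, 0.0145]
tool_rot: [-0.371, 0.929, -0.0, -0.0]
force: [-0.5, 0.1, -0.1]
finger_gap: 0.826
gripper_force: 0.0
```

Emit:
servo_tool(rows=[[[0,0,0,0,0,0.001,0.65],[0,0,0,0,0,0.001,0.65],[0,0,0,0,0,0,0.65]]])

```text
t: 3.22
tcp_pos: [0.5332, 0.4151, 0.0128]
tool_rot: [-0.371, 0.929, -0.0, 0.0]
force: [0.6, -0.2, -0.2]
finger_gap: 0.825
gripper_force: 0.0
```

Emit:
servo_tool(rows=[[[0,0,0,0,0,0,0.3],[0,0,0,0,0,0,0.3],[0,0,0,0,0,0,0.3],[0,0,0,0,0,0,0.3],[0,0,0,0,0,0,0.3]]], squeeze=30)

```text
t: 3.63
tcp_pos: [0.5341, 0.4156, 0.0144]
tool_rot: [-0.371, 0.929, 0.0, 0.001]
force: [0.4, -0.1, 6.2]
finger_gap: 0.691
gripper_force: 35.8
```

Fingertips touch the bench at TCP z of about 0.0144 for a 60 mm grip. I'll regrip 2 mm higher and then lift.

Emit:
servo_tool(rows=[[[0,0,0,0,0,0,0.5],[0,0,0,0,0,-0.002,0.5],[0,0,0,0,0,-0.002,0.5],[0,0,0,0,0,0,0.3],[0,0,0,0,0,0,0.3],[0,0,0,0,0,0,0.3],[0,0,0,0,0,0,0.3]]])

```text
t: 4.22
tcp_pos: [0.5333, 0.4152, 0.0174]
tool_rot: [-0.371, 0.929, 0.0, 0.0]
force: [-1.1, -0.7, 5.5]
finger_gap: 0.684
gripper_force: 32.8
```

Emit:
servo_tool(rows=[[[0,0,0,0,0,-0.004,0.3],[0,0,0,0,0,-0.01,0.3],[0,0,0,0,0,-0.02,0.3],[0,0,0,0,0,-0.03,0.3],[0,0,0,0,0,-0.03,0.3],[0,0,0,0,0,-0.01,0.3],[0,0,0,0,0,0,0.3]]])

```text
t: 4.8
tcp_pos: [0.5354, 0.4163, 0.1247]
tool_rot: [-0.371, 0.929, 0.0, 0.004]
force: [-0.2, -1.4, -0.5]
finger_gap: 0.689
gripper_force: 32.4
```

```bash
python3 plan.py .495 .002 .12 232.3 .3 .035
```

```text
now [0.5354 0.4163 0.1247] yaw -136.46 t 4.8 tilt [0.0068 0.0036]
[[[0.0,0.0,-0.7,0.0262,-0.0227,0.0002,0.3],[0.0,0.0,-0.7,0.0265,-0.0224,0.0003,0.3],[0.0,0.0,-0.7,0.0268,-0.0221,0.0002,0.3],[0.0,0.0,-0.7,0.027,-0.0217,0.0003,0.3],[0.0,0.0,-0.7,0.0273,-0.0214,0.0002,0.3],[0.0,0.0,-0.7,0.0276,-0.0211,0.0003,0.3],[0.0,0.0,-0.7,0.0278,-0.0207,0.0002,0.3],[0.0,0.0,-0.7,0.0281,-0.0204,0.0003,0.3]]]
[[[0.0,0.0,-0.7,0.0283,-0.02,0.0002,0.3],[0.0,0.0,-0.7,0.0285,-0.0197,0.0003,0.3],[0.0,0.0,-0.7,0.0288,-0.0194,0.0002,0.3],[0.0,0.0,-0.7,0.029,-0.0189,0.0003,0.3]]]
```

Emit:
servo_tool(rows=[[[0,0,-0.7,0.0262,-0.0227,0,0.3],[0,0,-0.7,0.0265,-0.0224,0,0.3],[0,0,-0.7,0.0268,-0.0221,0,0.3],[0,0,-0.7,0.027,-0.0217,0,0.3],[0,0,-0.7,0.0273,-0.0214,0,0.3],[0,0,-0.7,0.0276,-0.0211,0,0.3],[0,0,-0.7,0.0278,-0.0207,0,0.3],[0,0,-0.7,0.0281,-0.0204,0,0.3]]])

```text
t: 5.47
tcp_pos: [0.5047, 0.1373, 0.1194]
tool_rot: [-0.416, 0.909, 0.001, -0.001]
force: [-0.4, 0.4, -0.1]
finger_gap: 0.691
gripper_force: 32.5
```

Emit:
servo_tool(rows=[[[0,0,-0.7,0.0283,-0.02,0,0.3],[0,0,-0.7,0.0285,-0.0197,0,0.3],[0,0,-0.7,0.0288,-0.0194,0,0.3],[0,0,-0.7,0.02,-0.014,0,0.3],[0,0,0,0.008,-0.006,0.01,0.3],[0,0,0,0,0,0.03,0.3],[0,0,0,0,0,0,0.3],[0,0,0,0,0,0,0.3]]])

```text
t: 6.13
tcp_pos: [0.4921, 0.0013, 0.0789]
tool_rot: [-0.438, 0.899, 0.002, -0.003]
force: [-0.1, -0.5, -0.5]
finger_gap: 0.685
gripper_force: 33.0
```

```bash
python3 plan.py .4984 .0031 .075 232.3 .3 .035;python3 - <<'E'
from h import *
t=manip.snapshot("top");s=manip.snapshot("side")
comp("pics/c4.png",[(t,385,195,110,0,1.2),(s,235,305,145,0,1.2),(s,255,320,80,0,1.2),(t,400,210,80,0,1.2)])
E
```

```text
now [0.4921 0.0013 0.0789] yaw -128.11 t 6.13 tilt [-0.0066  0.0016]
[[[0.4,-0.2,-0.4,-0.0053,-0.0038,0.0038,0.3]]]
```

View pics/c4.png

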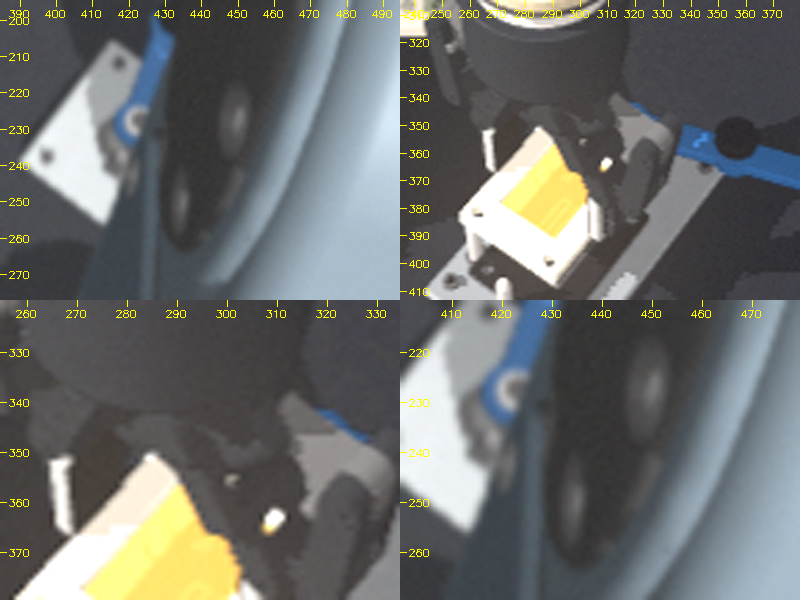

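The side view shows the frame held flat above the jig. Its −x-side bolt holes are at about (261.7,380.8) and (288.2,398.1), and I'll use these to measure the offset within the grip.

Run:
```python
from h import *
x=np.array([np.cos(np.radians(51.9)),np.sin(np.radians(51.9))]);y=np.array([-x[1],x[0]])
for z in(.0665,.0695,.0725):
  a,b=[atz("side",p,z) for p in((261.7,380.8),(288.2,398.1))]
  c=(a+b)/2+.035*x; d=c-np.array([.4921,.0013])
  print(z,np.linalg.norm(a-b),np.degrees(np.arctan2(*(a-b)[::-1]))-90,c,"rel TCP along x,y:",d@x,d@y)
```

```text
0.0665 0.04704294818537271 52.82140691102467 [0.49273484 0.00527571] rel TCP along x,y: 0.003520350311732437 0.0019535773278950225
0.0695 0.04680565138953953 52.821406911024724 [0.4929404  0.00344388] rel TCP along x,y: 0.0022056530437910516 0.0006615121525516166
0.0725 0.04656835459370623 52.82140691102464 [0.49314596 0.00161205] rel TCP along x,y: 0.00089095577584974 -0.0006305530227918725
```

Emit:
servo_tool(rows=[[[0.4,-0.2,-0.4,-0.0036,-0.0042,0,0.3],[0,0,0,0,0,0,0.3],[0,0,0,0,0,0,0.3],[0,0,0,0,0,0,0.3]]])

```text
t: 6.57
tcp_pos: [0.5004, 0.0015, 0.0816]
tool_rot: [-0.441, 0.897, -0.003, 0.004]
force: [-0.9, -0.3, -0.7]
finger_gap: 0.689
gripper_force: 33.0
```

```bash
python3 plan.py .4976 .0015 .044 232.3 .3 .01
```

```text
now [0.5004 0.0015 0.0816] yaw -127.62 t 6.57 tilt [ 0.0091 -0.0019]
[[[-0.1,0.1,0.0,0.0005,0.0006,0.0094,0.3],[-0.1,0.1,0.0,0.0004,0.0006,0.0094,0.3],[-0.1,0.1,0.0,0.0004,0.0006,0.0094,0.3],[-0.1,0.1,0.0,0.0004,0.0006,0.0094,0.3]]]
```

Emit:
servo_tool(rows=[[[-0.4,0.2,0,0,0,0.01,0.3],[0,0,0,0,0,0.005,0.3],[0,0,0,0,0,0,0.3],[0,0,0,0,0,0,0.3],[0,0,0,0,0,0,0.3],[0,0,0,0,0,0,0.3],[0,0,0,0,0,0,0.3]]])

```text
t: 7.15
tcp_pos: [0.5001, 0.0011, 0.0659]
tool_rot: [-0.441, 0.898, -0.0, 0.0]
force: [0.1, 0.2, -0.6]
finger_gap: 0.689
gripper_force: 33.0
```

```bash
python3 plan.py .4976 .0015 .044 232.3 .3 .01
```

```text
now [0.5001 0.0011 0.0659] yaw -127.68 t 7.15 tilt [ 0.0002 -0.0001]
[[[0.0,0.0,0.0,0.0004,0.0007,0.0073,0.3],[0.0,0.0,0.0,0.0004,0.0008,0.0073,0.3],[0.0,0.0,0.0,0.0004,0.0007,0.0073,0.3]]]
```

Emit:
servo_tool(rows=[[[0,0,0,0.0004,0.0007,0.008,0.3],[0,0,0,0.0004,0.0008,0.008,0.3],[0,0,0,0.0004,0.0007,0.006,0.3],[0,0,0,0,0,0.002,0.3],[0,0,0,0,0,0,0.3],[0,0,0,0,0,0,0.3],[0,0,0,0,0,0,0.3]]])

```text
t: 7.73
tcp_pos: [0.4977, 0.0015, 0.0418]
tool_rot: [-0.441, 0.898, -0.0, 0.0]
force: [0.6, 0.3, -0.3]
finger_gap: 0.691
gripper_force: 33.0
```

Emit:
servo_tool(rows=[[[0,0,0,0,0.001,0,0.3],[0,0,0,0,0.001,0,0.3],[0,0,0,0,0,0,0.3],[0,0,0,0,0,0,0.3]]])

```text
t: 8.07
tcp_pos: [0.4959, 0.0028, 0.042]
tool_rot: [-0.441, 0.898, -0.0, 0.0]
force: [0.5, -1.0, -0.7]
finger_gap: 0.69
gripper_force: 33.0
```

Emit:
servo_tool(rows=[[[0,0,0,0,0.001,0,0.3],[0,0,0,0,0,0,0.3],[0,0,0,0,0,0,0.3]]])

```text
t: 8.32
tcp_pos: [0.4951, 0.0034, 0.0418]
tool_rot: [-0.441, 0.898, 0.0, -0.0]
force: [0.7, 0.4, 0.2]
finger_gap: 0.688
gripper_force: 33.0
```

Emit:
servo_tool(rows=[[[0,0,0,0,0.001,0,0.3],[0,0,0,0,0,0,0.3],[0,0,0,0,0,0,0.3]]])

```text
t: 8.57
tcp_pos: [0.4945, 0.004, 0.0418]
tool_rot: [-0.441, 0.898, -0.0, 0.0]
force: [0.7, -0.0, -0.9]
finger_gap: 0.685
gripper_force: 33.0
```

Emit:
servo_tool(rows=[[[0,0,0,0,0.001,0,0.3],[0,0,0,0,0,0,0.3],[0,0,0,0,0,0,0.3]]])

```text
t: 8.82
tcp_pos: [0.4944, 0.0042, 0.0419]
tool_rot: [-0.441, 0.898, -0.001, 0.001]
force: [1.6, -1.8, -0.4]
finger_gap: 0.686
gripper_force: 33.0
```

Contact with the +y pins. I'll back off and feel for the −x pin.

Emit:
servo_tool(rows=[[[0,0,0,0,-0.0016,0,0.3],[0,0,0,0.001,0,0,0.3],[0,0,0,0.001,0,0,0.3],[0,0,0,0,0,0,0.3],[0,0,0,0,0,0,0.3]]])

```text
t: 9.23
tcp_pos: [0.4932, 0.0022, 0.0417]
tool_rot: [-0.441, 0.898, 0.0, -0.0]
force: [-0.0, -0.2, -0.2]
finger_gap: 0.689
gripper_force: 33.0
```

Emit:
servo_tool(rows=[[[0,0,0,0.001,0,0,0.3],[0,0,0,0,0,0,0.3],[0,0,0,0,0,0,0.3]]])

```text
t: 9.48
tcp_pos: [0.4927, 0.0013, 0.0418]
tool_rot: [-0.441, 0.898, 0.0, -0.0]
force: [0.8, -0.4, -1.0]
finger_gap: 0.688
gripper_force: 33.0
```

Emit:
servo_tool(rows=[[[0,0,0,0.001,0,0,0.3],[0,0,0,0,0,0,0.3],[0,0,0,0,0,0,0.3]]])

```text
t: 9.73
tcp_pos: [0.4925, 0.0007, 0.0418]
tool_rot: [-0.441, 0.898, 0.0, 0.0]
force: [1.0, 1.8, -0.6]
finger_gap: 0.691
gripper_force: 33.0
```

Emit:
servo_tool(rows=[[[0,0,0,-0.0013,0,0.002,0.3],[0,0,0,0,0,0.002,0.3],[0,0,0,0,0,0.002,0.3],[0,0,0,0,0,0.001,0.3],[0,0,0,0,0,0,0.3],[0,0,0,0,0,0,0.3]]])

```text
t: 10.23
tcp_pos: [0.493, 0.0015, 0.0346]
tool_rot: [-0.441, 0.898, 0.0, -0.0]
force: [0.3, 0.1, -0.9]
finger_gap: 0.69
gripper_force: 33.0
```

Emit:
servo_tool(rows=[[[0,0,0,0,0,0.001,0.3],[0,0,0,0,0,0,0.3],[0,0,0,0,0,0,0.3]]])

```text
t: 10.48
tcp_pos: [0.4932, 0.0015, 0.0338]
tool_rot: [-0.441, 0.898, -0.0, -0.0]
force: [-0.2, 0.4, -0.5]
finger_gap: 0.688
gripper_force: 33.0
```

Emit:
servo_tool(rows=[[[0,0,0,0,0,0.001,0.3],[0,0,0,0,0,0,0.3],[0,0,0,0,0,0,0.3]]])

```text
t: 10.73
tcp_pos: [0.4933, 0.0015, 0.0333]
tool_rot: [-0.441, 0.898, -0.0, 0.0]
force: [-0.0, 0.4, 4.2]
finger_gap: 0.692
gripper_force: 33.5
```

Seated. Release, then rise.

Emit:
servo_tool(rows=[[[0,0,0,0,0,-0.0005,0.45],[0,0,0,0,0,0,0.55],[0,0,0,0,0,0,0.65],[0,0,0,0,0,0,0.65],[0,0,0,0,0,-0.005,0.65],[0,0,0,0,0,-0.02,0.65],[0,0,0,0,0,-0.03,0.65],[0,0,0,0,0,-0.03,0.65]]])

```text
t: 11.4
tcp_pos: [0.4923, 0.0017, 0.1187]
tool_rot: [-0.441, 0.898, 0.001, -0.001]
force: [1.3, -0.1, 0.4]
finger_gap: 0.824
gripper_force: 0.0
```

```bash
python3 plan.py .41 .354 .13 198.7 .65 .037
```

```text
now [0.4923 0.0017 0.1187] yaw -127.68 t 11.4 tilt [-0.0029  0.0006]
[[[0.0,0.0,3.4,-0.0229,0.028,-0.0011,0.65],[0.0,0.0,3.4,-0.0211,0.0294,-0.0011,0.65],[0.0,0.0,3.4,-0.0194,0.0306,-0.0011,0.65],[0.0,0.0,3.4,-0.0175,0.0316,-0.001,0.65],[0.0,0.0,3.4,-0.0156,0.0326,-0.0011,0.65],[0.0,0.0,3.4,-0.0137,0.0335,-0.0011,0.65],[0.0,0.0,3.4,-0.0116,0.0343,-0.0011,0.65],[0.0,0.0,3.4,-0.0096,0.0349,-0.0011,0.65]]]
[[[0.0,0.0,3.4,-0.0075,0.0354,-0.0011,0.65],[0.0,0.0,3.4,-0.0054,0.0358,-0.001,0.65]]]
```

Emit:
servo_tool(rows=[[[0,0,3.4,-0.0229,0.028,-0.0011,0.65],[0,0,3.4,-0.0211,0.0294,-0.0011,0.65],[0,0,3.4,-0.0194,0.0306,-0.0011,0.65],[0,0,3.4,-0.0175,0.0316,-0.001,0.65],[0,0,3.4,-0.0156,0.0326,-0.0011,0.65],[0,0,3.4,-0.0137,0.0335,-0.0011,0.65],[0,0,3.4,-0.0116,0.0343,-0.0011,0.65],[0,0,3.4,-0.0096,0.0349,-0.0011,0.65]]])

```text
t: 12.07
tcp_pos: [0.4264, 0.285, 0.1274]
tool_rot: [-0.216, 0.976, -0.0, -0.0]
force: [1.0, -0.6, -0.5]
finger_gap: 0.828
gripper_force: 0.0
```

Emit:
servo_tool(rows=[[[0,0,3.4,-0.0075,0.0354,0,0.65],[0,0,3.4,-0.0054,0.0358,0,0.65],[0,0,0,0,0,0.03,0.65],[0,0,0,0,0,0.03,0.65],[0,0,0,0,0,0.01,0.65],[0,0,0,0,0,0,0.65],[0,0,0,0,0,0,0.65],[0,0,0,0,0,0,0.65]]])

```text
t: 12.73
tcp_pos: [0.4117, 0.3538, 0.0581]
tool_rot: [-0.159, 0.987, 0.0, 0.001]
force: [-0.7, 0.6, -0.0]
finger_gap: 0.822
gripper_force: 0.0
```

Emit:
servo_tool(rows=[[[0,0,0,0,0,0,0.65],[0,0,0,0,0,0,0.65],[0,0,0,0,0,0,0.65]]])

```text
t: 12.98
tcp_pos: [0.4116, 0.3539, 0.0581]
tool_rot: [-0.159, 0.987, 0.0, 0.001]
force: [0.6, -0.7, 0.5]
finger_gap: 0.824
gripper_force: 0.0
```

```bash
python3 plan.py .41 .354 .0165 198.7 .65 .037;python3 - <<'E'
from h import *
t=manip.snapshot("top");s=manip.snapshot("side")
comp("pics/c5.png",[(s,205,195,90,0,3.5),(s,235,335,145,0,1.1),(t,235,255,75,0,3),(t,385,195,110,0,1.1)])
E
```

```text
now [0.4116 0.3539 0.0581] yaw -161.7 t 12.98 tilt [0.0018 0.0009]
[[[0.0,0.1,-0.2,0.0008,0.0003,0.0208,0.65],[0.0,0.1,-0.2,0.0007,0.0003,0.0208,0.65]]]
```

View pics/c5.png

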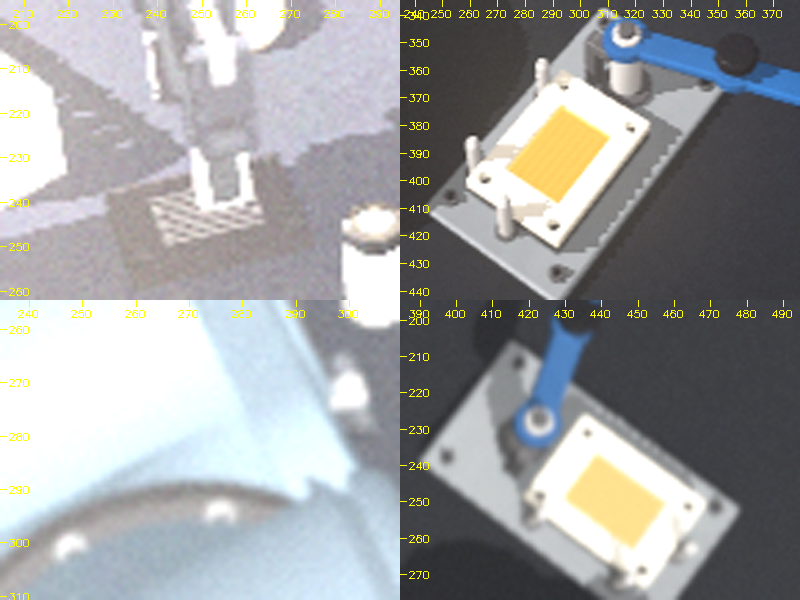

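The frame is seated well, square between the pins. The gripper is over the graphite plate with its near finger at about (254,241), so I'll descend and grip.

Emit:
servo_tool(rows=[[[0,0,-0.4,0.0015,0.0005,0.015,0.65],[0,0,0,0,0,0.015,0.65],[0,0,0,0,0,0.008,0.65],[0,0,0,0,0,0.003,0.65],[0,0,0,0,0,0,0.65],[0,0,0,0,0,0,0.65],[0,0,0,0,0,0,0.65]]])

```text
t: 13.67
tcp_pos: [0.4096, 0.3541, 0.0165]
tool_rot: [-0.163, 0.987, 0.0, 0.0]
force: [-0.5, 0.8, 0.1]
finger_gap: 0.825
gripper_force: 0.0
```

Emit:
servo_tool(rows=[[[0,0,0,0,0,0,0.3],[0,0,0,0,0,0,0.3],[0,0,0,0,0,0,0.3],[0,0,0,0,0,0,0.3],[0,0,0,0,0,0,0.3]]])

```text
t: 14.08
tcp_pos: [0.4096, 0.3541, 0.0168]
tool_rot: [-0.163, 0.987, 0.0, 0.001]
force: [-0.0, -0.4, 6.8]
finger_gap: 0.69
gripper_force: 32.6
```

Emit:
servo_tool(rows=[[[0,0,0,0,0,-0.004,0.3],[0,0,0,0,0,-0.01,0.3],[0,0,0,0,0,-0.02,0.3],[0,0,0,0,0,-0.03,0.3],[0,0,0,0,0,-0.03,0.3],[0,0,0,0,0,-0.01,0.3],[0,0,0,0,0,0,0.3]]])

```text
t: 14.67
tcp_pos: [0.4108, 0.3549, 0.123]
tool_rot: [-0.163, 0.987, 0.001, 0.003]
force: [0.1, 0.5, -1.0]
finger_gap: 0.69
gripper_force: 33.0
```

```bash
python3 plan.py .4965 .0033 .115 232.3 .3 .034
```

```text
now [0.4108 0.3549 0.123 ] yaw -161.26 t 14.67 tilt [0.0057 0.0031]
[[[0.0,0.0,-3.1,0.0029,-0.0328,0.0007,0.3],[0.0,0.0,-3.1,0.0047,-0.0325,0.0006,0.3],[0.0,0.0,-3.1,0.0064,-0.0323,0.0007,0.3],[0.0,0.0,-3.1,0.0081,-0.0319,0.0007,0.3],[0.0,0.0,-3.1,0.0099,-0.0314,0.0007,0.3],[0.0,0.0,-3.1,0.0115,-0.0308,0.0006,0.3],[0.0,0.0,-3.1,0.0132,-0.0301,0.0007,0.3],[0.0,0.0,-3.1,0.0148,-0.0294,0.0007,0.3]]]
[[[0.0,0.0,-3.1,0.0164,-0.0285,0.0007,0.3],[0.0,0.0,-3.1,0.0179,-0.0276,0.0006,0.3],[0.0,0.0,-3.1,0.0194,-0.0266,0.0007,0.3]]]
```

Emit:
servo_tool(rows=[[[0,0,-3.1,0.0029,-0.0328,0,0.3],[0,0,-3.1,0.0047,-0.0325,0,0.3],[0,0,-3.1,0.0064,-0.0323,0,0.3],[0,0,-3.1,0.0081,-0.0319,0,0.3],[0,0,-3.1,0.0099,-0.0314,0,0.3],[0,0,-3.1,0.0115,-0.0308,0,0.3],[0,0,-3.1,0.0132,-0.0301,0,0.3],[0,0,-3.1,0.0148,-0.0294,0,0.3]]])

```text
t: 15.33
tcp_pos: [0.4705, 0.0966, 0.1186]
tool_rot: [-0.372, 0.928, 0.001, -0.001]
force: [1.2, 0.1, -1.0]
finger_gap: 0.695
gripper_force: 33.0
```

Emit:
servo_tool(rows=[[[0,0,-3.1,0.0164,-0.0285,0,0.3],[0,0,-3.1,0.0179,-0.0276,0,0.3],[0,0,-2.4,0.0194,-0.0266,0,0.3],[0,0,0,0,0,0.02,0.3],[0,0,0,0,0,0.02,0.3],[0,0,0,0,0,0,0.3],[0,0,0,0,0,0,0.3],[0,0,0,0,0,0,0.3]]])

```text
t: 16.0
tcp_pos: [0.4943, 0.0026, 0.0797]
tool_rot: [-0.44, 0.898, 0.0, -0.001]
force: [-0.2, -0.7, -2.0]
finger_gap: 0.692
gripper_force: 33.4
```

Emit:
servo_tool(rows=[[[0,0,0,0,0,0,0.3],[0,0,0,0,0,0,0.3],[0,0,0,0,0,0,0.3]]])

```text
t: 16.25
tcp_pos: [0.4952, 0.0026, 0.0808]
tool_rot: [-0.44, 0.898, -0.001, 0.001]
force: [-0.3, 0.5, -0.9]
finger_gap: 0.689
gripper_force: 33.4
```

```bash
python3 plan.py .4965 .0033 .046 232.3 .3 .012
```

```text
now [0.4952 0.0026 0.0808] yaw -127.82 t 16.25 tilt [ 0.0016 -0.0004]
[[[0.0,0.0,0.0,-0.0005,-0.0002,0.0116,0.3],[0.0,0.0,0.0,-0.0004,-0.0001,0.0116,0.3],[0.0,0.0,0.0,-0.0005,-0.0002,0.0116,0.3]]]
```

Emit:
servo_tool(rows=[[[0,0,0,-0.0014,-0.0005,0.012,0.3],[0,0,0,0,0,0.006,0.3],[0,0,0,0,0,0.006,0.3],[0,0,0,0,0,0.005,0.3],[0,0,0,0,0,0.003,0.3],[0,0,0,0,0,0.002,0.3],[0,0,0,0,0,0,0.3],[0,0,0,0,0,0,0.3]]])

```text
t: 16.92
tcp_pos: [0.496, 0.003, 0.046]
tool_rot: [-0.439, 0.898, 0.0, -0.0]
force: [0.4, -0.0, -1.4]
finger_gap: 0.689
gripper_force: 33.4
```

Emit:
servo_tool(rows=[[[0,0,0,0.001,0,0,0.3],[0,0,0,0.001,0,0,0.3],[0,0,0,0,0,0,0.3],[0,0,0,0,0,0,0.3]]])

```text
t: 17.25
tcp_pos: [0.4949, 0.0014, 0.0462]
tool_rot: [-0.439, 0.898, -0.0, 0.0]
force: [0.8, -0.4, -1.5]
finger_gap: 0.688
gripper_force: 33.4
```

Emit:
servo_tool(rows=[[[0,0,0,0.001,0,0,0.3],[0,0,0,0,0,0,0.3],[0,0,0,0,0,0,0.3]]])

```text
t: 17.5
tcp_pos: [0.4947, 0.0009, 0.0462]
tool_rot: [-0.439, 0.898, -0.0, 0.001]
force: [1.3, 3.4, -1.0]
finger_gap: 0.69
gripper_force: 33.4
```

Emit:
servo_tool(rows=[[[0,0,0,-0.0011,0,0,0.3],[0,0,0,0,0.0015,0,0.3],[0,0,0,0,0,0.002,0.3],[0,0,0,0,0,0.002,0.3],[0,0,0,0,0,0,0.3],[0,0,0,0,0,0,0.3],[0,0,0,0,0,0,0.3]]])

```text
t: 18.08
tcp_pos: [0.4936, 0.0024, 0.0419]
tool_rot: [-0.439, 0.898, 0.0, -0.0]
force: [0.2, 0.3, -0.6]
finger_gap: 0.693
gripper_force: 33.4
```

Emit:
servo_tool(rows=[[[0,0,0,0,0,0.001,0.3],[0,0,0,0,0,0,0.3],[0,0,0,0,0,0,0.3],[0,0,0,0,0,0,0.3]]])

```text
t: 18.42
tcp_pos: [0.4937, 0.0025, 0.041]
tool_rot: [-0.439, 0.898, 0.0, -0.0]
force: [0.2, -0.2, -1.0]
finger_gap: 0.692
gripper_force: 33.4
```

Emit:
servo_tool(rows=[[[0,0,0,0,0,0.0007,0.3],[0,0,0,0,0,0,0.3],[0,0,0,0,0,0,0.3]]])

```text
t: 18.67
tcp_pos: [0.4937, 0.0024, 0.0408]
tool_rot: [-0.439, 0.898, -0.0, 0.0]
force: [-0.7, 0.7, 4.2]
finger_gap: 0.687
gripper_force: 34.1
```

Emit:
servo_tool(rows=[[[0,0,0,0,0,-0.0005,0.45],[0,0,0,0,0,0,0.55],[0,0,0,0,0,0,0.65],[0,0,0,0,0,0,0.65],[0,0,0,0,0,-0.005,0.65],[0,0,0,0,0,-0.02,0.65],[0,0,0,0,0,-0.03,0.65],[0,0,0,0,0,-0.03,0.65]]])

```text
t: 19.33
tcp_pos: [0.4928, 0.0026, 0.1262]
tool_rot: [-0.439, 0.898, 0.001, -0.001]
force: [0.6, -0.1, -0.1]
finger_gap: 0.827
gripper_force: 0.0
```

```bash
python3 plan.py .61 .2595 .13 189.6 .65 .038
```

```text
now [0.4928 0.0026 0.1262] yaw -127.88 t 19.33 tilt [-0.0029  0.0006]
[[[0.0,0.0,5.3,-0.0343,0.0082,-0.0005,0.65],[0.0,0.0,5.3,-0.0335,0.0112,-0.0005,0.65],[0.0,0.0,5.3,-0.0322,0.0144,-0.0005,0.65],[0.0,0.0,5.3,-0.0308,0.0172,-0.0005,0.65],[0.0,0.0,5.3,-0.0291,0.02,-0.0005,0.65],[0.0,0.0,5.3,-0.0271,0.0227,-0.0005,0.65],[0.0,0.0,5.3,-0.0249,0.025,-0.0005,0.65],[0.0,0.0,5.3,-0.0225,0.0272,-0.0005,0.65]]]
```

Emit:
servo_tool(rows=[[[0,0,5.3,-0.0343,0.0082,0,0.65],[0,0,5.3,-0.0335,0.0112,0,0.65],[0,0,5.3,-0.0322,0.0144,0,0.65],[0,0,5.3,-0.0308,0.0172,0,0.65],[0,0,5.3,-0.0291,0.02,0,0.65],[0,0,5.3,-0.0271,0.0227,0,0.65],[0,0,5.3,-0.0249,0.025,0,0.65],[0,0,5.3,-0.0225,0.0272,0,0.65]]])

```text
t: 20.0
tcp_pos: [0.611, 0.2611, 0.126]
tool_rot: [-0.083, 0.997, -0.0, -0.0]
force: [0.9, -0.8, 0.1]
finger_gap: 0.823
gripper_force: 0.0
```

Emit:
servo_tool(rows=[[[0,0,0,0,0,0.03,0.65],[0,0,0,0,0,0.03,0.65],[0,0,0,0,0,0.015,0.65],[0,0,0,0,0,0,0.65],[0,0,0,0,0,0,0.65],[0,0,0,0,0,0,0.65],[0,0,0,0,0,0,0.65],[0,0,0,0,0,0,0.65]]])

```text
t: 20.67
tcp_pos: [0.6121, 0.2594, 0.0527]
tool_rot: [-0.085, 0.996, 0.0, 0.002]
force: [0.5, 0.3, 1.5]
finger_gap: 0.822
gripper_force: 0.0
```

```bash
python3 plan.py .61 .2595 .018 189.6 .65 .04
```

```text
now [0.6121 0.2594 0.0527] yaw -170.29 t 20.67 tilt [0.0031 0.0007]
[[[0.0,0.2,0.1,0.0022,0.0004,0.0347,0.65]]]
```

Emit:
servo_tool(rows=[[[0,0,0,0.002,0.0003,0.012,0.65],[0,0,0,0,0,0.012,0.65],[0,0,0,0,0,0.007,0.65],[0,0,0,0,0,0.003,0.65],[0,0,0,0,0,0,0.65],[0,0,0,0,0,0,0.65],[0,0,0,0,0,0,0.65]]])

```text
t: 21.25
tcp_pos: [0.6092, 0.2594, 0.0169]
tool_rot: [-0.085, 0.996, 0.0, 0.0]
force: [0.8, 0.8, 0.3]
finger_gap: 0.823
gripper_force: 0.0
```

Emit:
servo_tool(rows=[[[0,0,0,0,0,0,0.3],[0,0,0,0,0,0,0.3],[0,0,0,0,0,0,0.3],[0,0,0,0,0,0,0.3],[0,0,0,0,0,0,0.3]]], squeeze=40)

```text
t: 21.67
tcp_pos: [0.6094, 0.2595, 0.0175]
tool_rot: [-0.085, 0.996, 0.0, 0.001]
force: [0.3, -0.5, 3.8]
finger_gap: 0.686
gripper_force: 44.5
```

Emit:
servo_tool(rows=[[[0,0,0,0,0,-0.004,0.3],[0,0,0,0,0,-0.01,0.3],[0,0,0,0,0,-0.02,0.3],[0,0,0,0,0,-0.03,0.3],[0,0,0,0,0,-0.03,0.3],[0,0,0,0,0,-0.01,0.3],[0,0,0,0,0,0,0.3]]])

```text
t: 22.25
tcp_pos: [0.611, 0.2599, 0.1246]
tool_rot: [-0.085, 0.996, 0.001, 0.004]
force: [0.7, 0.3, -2.0]
finger_gap: 0.691
gripper_force: 44.1
```

```bash
python3 plan.py .4965 .0033 .12 232.3 .3 .034
```

```text
now [0.611  0.2599 0.1246] yaw -170.26 t 22.25 tilt [0.007  0.0017]
[[[0.0,0.0,-4.7,0.0174,-0.026,0.0004,0.3],[0.0,0.0,-4.7,0.0194,-0.0244,0.0003,0.3],[0.0,0.0,-4.7,0.0214,-0.0228,0.0004,0.3],[0.0,0.0,-4.7,0.0231,-0.0209,0.0004,0.3],[0.0,0.0,-4.7,0.0248,-0.019,0.0003,0.3],[0.0,0.0,-4.7,0.0263,-0.0169,0.0004,0.3],[0.0,0.0,-4.7,0.0275,-0.0146,0.0004,0.3],[0.0,0.0,-4.7,0.0287,-0.0124,0.0004,0.3]]]
[[[0.0,0.0,-4.7,0.0296,-0.0099,0.0003,0.3]]]
```

Emit:
servo_tool(rows=[[[0,0,-4.7,0.0174,-0.026,0,0.3],[0,0,-4.7,0.0194,-0.0244,0,0.3],[0,0,-4.7,0.0214,-0.0228,0,0.3],[0,0,-4.7,0.0231,-0.0209,0,0.3],[0,0,-4.7,0.0248,-0.019,0,0.3],[0,0,-4.7,0.0263,-0.0169,0,0.3],[0,0,-4.7,0.0275,-0.0146,0,0.3],[0,0,-4.7,0.0287,-0.0124,0,0.3]]])

```text
t: 22.92
tcp_pos: [0.505, 0.0303, 0.1194]
tool_rot: [-0.403, 0.915, 0.001, -0.001]
force: [0.6, 0.2, -1.3]
finger_gap: 0.683
gripper_force: 44.0
```

Emit:
servo_tool(rows=[[[0,0,-4.7,0.0296,-0.0099,0,0.3],[0,0,0,0,0,0.02,0.3],[0,0,0,0,0,0.015,0.3],[0,0,0,0,0,0,0.3],[0,0,0,0,0,0,0.3],[0,0,0,0,0,0,0.3],[0,0,0,0,0,0,0.3],[0,0,0,0,0,0,0.3]]])

```text
t: 23.58
tcp_pos: [0.4948, 0.0031, 0.0864]
tool_rot: [-0.439, 0.898, -0.0, 0.0]
force: [0.3, 0.7, -1.4]
finger_gap: 0.686
gripper_force: 44.0
```

```bash
python3 plan.py .4965 .0033 .0555 232.3 .3 .04
```

```text
now [0.4948 0.0031 0.0864] yaw -127.92 t 23.58 tilt [ 0.0012 -0.0003]
[[[-0.1,0.0,-0.2,-0.0012,-0.0012,0.0309,0.3]]]
```

Emit:
servo_tool(rows=[[[0,0,-0.2,-0.0012,-0.0012,0.012,0.3],[0,0,0,0,0,0.008,0.3],[0,0,0,0,0,0.005,0.3],[0,0,0,0,0,0.004,0.3],[0,0,0,0,0,0.002,0.3],[0,0,0,0,0,0,0.3],[0,0,0,0,0,0,0.3],[0,0,0,0,0,0,0.3]]])

```text
t: 24.25
tcp_pos: [0.4962, 0.0029, 0.055]
tool_rot: [-0.44, 0.898, -0.0, 0.0]
force: [0.7, 0.0, -1.9]
finger_gap: 0.688
gripper_force: 44.0
```

Emit:
servo_tool(rows=[[[0,0,0,0.001,0,0,0.3],[0,0,0,0.001,0,0,0.3],[0,0,0,0,0,0,0.3],[0,0,0,0,0,0,0.3]]])

```text
t: 24.58
tcp_pos: [0.4947, 0.0013, 0.055]
tool_rot: [-0.44, 0.898, -0.0, 0.0]
force: [0.2, 0.4, -0.5]
finger_gap: 0.684
gripper_force: 44.0
```

Emit:
servo_tool(rows=[[[0,0,0,0.001,0,0,0.3],[0,0,0,0,0,0,0.3],[0,0,0,0,0,0,0.3]]])

```text
t: 24.83
tcp_pos: [0.4941, 0.0005, 0.0548]
tool_rot: [-0.44, 0.898, -0.0, -0.0]
force: [-0.3, 0.9, -0.3]
finger_gap: 0.683
gripper_force: 44.0
```

Emit:
servo_tool(rows=[[[0,0,0,0.001,0,0,0.3],[0,0,0,0,0,0,0.3],[0,0,0,0,0,0,0.3]]])

```text
t: 25.08
tcp_pos: [0.4936, -0.0002, 0.0548]
tool_rot: [-0.44, 0.898, -0.0, 0.0]
force: [-0.2, 0.2, -1.4]
finger_gap: 0.683
gripper_force: 44.0
```

Emit:
servo_tool(rows=[[[0,0,0,0.001,0,0,0.3],[0,0,0,0,0,0,0.3],[0,0,0,0,0,0,0.3]]])

```text
t: 25.33
tcp_pos: [0.4933, -0.0008, 0.0549]
tool_rot: [-0.44, 0.898, -0.0, 0.0]
force: [1.6, 2.2, -1.8]
finger_gap: 0.685
gripper_force: 44.1
```

Emit:
servo_tool(rows=[[[0,0,0,-0.0012,0,0,0.3],[0,0,0,0,0.0015,0,0.3],[0,0,0,0,0,0.002,0.3],[0,0,0,0,0,0.0005,0.3],[0,0,0,0,0,0,0.3],[0,0,0,0,0,0,0.3],[0,0,0,0,0,0,0.3]]])

```text
t: 25.92
tcp_pos: [0.4924, 0.0008, 0.0522]
tool_rot: [-0.44, 0.898, 0.0, -0.0]
force: [0.1, 0.4, -1.2]
finger_gap: 0.689
gripper_force: 44.0
```

Emit:
servo_tool(rows=[[[0,0,0,0,0,0.0007,0.3],[0,0,0,0,0,0,0.3],[0,0,0,0,0,0,0.3]]])

```text
t: 26.17
tcp_pos: [0.4925, 0.0008, 0.0516]
tool_rot: [-0.44, 0.898, -0.0, -0.0]
force: [-0.5, 0.6, -1.3]
finger_gap: 0.689
gripper_force: 44.0
```

Emit:
servo_tool(rows=[[[0,0,0,0,0,0.0007,0.3],[0,0,0,0,0,0,0.3],[0,0,0,0,0,0,0.3]]])

```text
t: 26.42
tcp_pos: [0.4925, 0.0008, 0.0514]
tool_rot: [-0.44, 0.898, -0.0, 0.0]
force: [-0.8, -0.0, 4.7]
finger_gap: 0.689
gripper_force: 44.7
```

Seated at the expected height. Release, rise, and look.

Emit:
servo_tool(rows=[[[0,0,0,0,0,-0.0005,0.45],[0,0,0,0,0,0,0.55],[0,0,0,0,0,0,0.65],[0,0,0,0,0,0,0.65],[0,0,0,0,0,-0.005,0.65],[0,0,0,0,0,-0.025,0.65],[0,0,0,0,0,-0.04,0.65],[0,0,0,0,0,-0.04,0.65]]])

```text
t: 27.08
tcp_pos: [0.4913, 0.0011, 0.1618]
tool_rot: [-0.44, 0.898, 0.001, -0.002]
force: [0.8, -0.2, -1.0]
finger_gap: 0.821
gripper_force: 0.0
```

Emit:
servo_tool(rows=[[[0,0,0,0,0,-0.04,0.65],[0,0,0,-0.03,0.0,-0.02,0.65],[0,0,0,-0.04,0,0,0],[0,0,0,-0.04,0,0,0],[0,0,0,-0.02,0,0,0],[0,0,0,0,0,0,0],[0,0,0,0,0,0,0]]])

```text
t: 27.67
tcp_pos: [0.5719, 0.1045, 0.2213]
tool_rot: [-0.441, 0.897, -0.0, -0.0]
force: [0.2, -0.7, -0.6]
finger_gap: 0.502
gripper_force: 0.0
```

```bash
python3 plan.py .6 .1 .2 232.3 .3 .04 | head -1
python3 - <<'E'
from h import *
t=manip.snapshot("top");s=manip.snapshot("side")
comp("pics/c6.png",[(s,235,335,145,0,1.1),(s,340,320,80,0,1.1),(t,385,155,150,0,1.1),(t,385,195,110,0,.9)])
E
```

```text
now [0.5719 0.1045 0.2213] yaw -127.64 t 27.67 tilt [-0.0007 -0.0004]
```

View pics/c6.png

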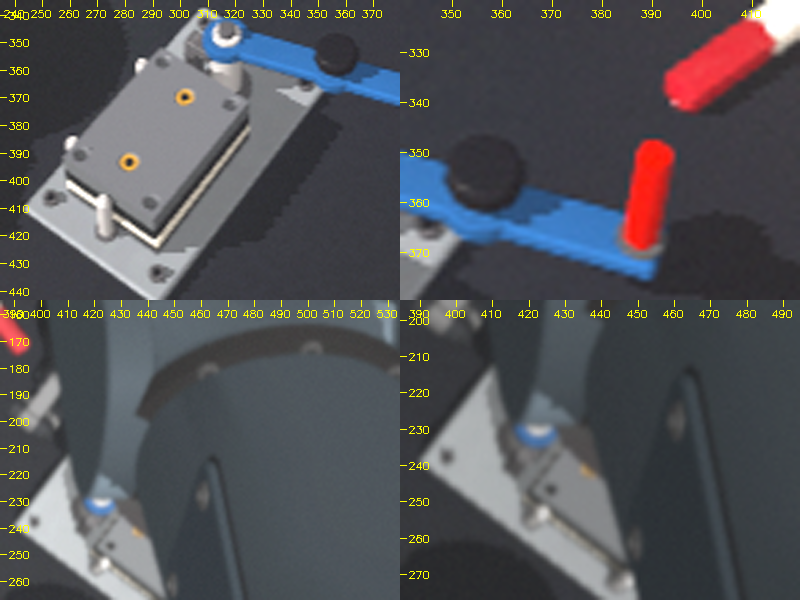

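The side view shows the pile flat and square between the pins. The peg top is at about (390.5,349.5) and its base at about (387.5,368). Next I'll compute the arm angle and an arc.

```bash
cat > arc.py <<'E'
from h import *
a=np.radians(52.3);x=np.array([np.cos(a),np.sin(a)]);y=np.array([-x[1],x[0]])
nest=.3042*x-.3893*y; piv=nest+.062*x
def peg(th): return piv-.110*(np.cos(th)*x+np.sin(th)*y)
if __name__=="__main__":
    print("nest",nest,"piv",piv)
    for n,p,z in(("side",(390.5,349.5),.1),("side",(387.5,368.),.057),("top",(444,175),.098)):
        w=atz(n,p,z); d=w-piv; print(n,w.round(4),"r",np.linalg.norm(d).round(4),"th",np.arctan2(-d@y,-d@x).round(3))
    print("tri top of peg",tri((444,175),(390.5,349.5)))
E
python3 arc.py
python3 - <<'E'
import sys; sys.path.insert(0,'.')
from h import *
t=cv2.imread('pics/top0.png').astype(int); m=(t[...,2]>150)&(t[...,1]<70)&(t[...,0]<70)
m[:, :420]=0; ys,xs=np.nonzero(m); print(list(zip(xs,ys)))
E
```

```text
nest [0.49404985 0.00262272] piv [0.53196452 0.05167858]
side [0.6352 0.0143] r 0.1098 th 1.882
side [0.6352 0.0125] r 0.1104 th 1.866
top [0.6288 0.0137] r 0.1041 th 1.855
tri top of peg [0.63228935 0.01411107 0.09869333]
[(np.int64(444), np.int64(171)), (np.int64(445), np.int64(171)), (np.int64(446), np.int64(171)), (np.int64(443), np.int64(172)), (np.int64(443), np.int64(173)), (np.int64(443), np.int64(174)), (np.int64(447), np.int64(174)), (np.int64(442), np.int64(175)), (np.int64(443), np.int64(175)), (np.int64(442), np.int64(176)), (np.int64(443), np.int64(176)), (np.int64(444), np.int64(176)), (np.int64(445), np.int64(176)), (np.int64(446), np.int64(176)), (np.int64(441), np.int64(177)), (np.int64(442), np.int64(177)), (np.int64(443), np.int64(177)), (np.int64(440), np.int64(178)), (np.int64(441), np.int64(178)), (np.int64(442), np.int64(178)), (np.int64(439), np.int64(179)), (np.int64(440), np.int64(179)), (np.int64(441), np.int64(179)), (np.int64(440), np.int64(180))]
```

```bash
python3 plan.py .6345 .0135 .16 232.3 0 .03
python3 - <<'E'
from arc import *
T=np.array([-x,y])   # tool axes: tool x=-jig x, tool y=jig y
th=np.linspace(1.87,-.03,19); P=[peg(t) for t in th]
# world->tool
rows=[[0,0,0,*[float(v) for v in (T@(P[i+1]-P[i])).round(4)],0,-1] for i in range(18)]
print(rows)
E
```

```text
now [0.5709 0.1031 0.221 ] yaw -127.78 t 27.77 tilt [-0.0022 -0.0005]
[[[0.0,0.0,0.0,0.0064,-0.0211,0.0122,0.0],[0.0,0.0,0.0,0.0063,-0.021,0.0122,0.0],[0.0,0.0,0.0,0.0064,-0.0211,0.0121,0.0],[0.0,0.0,0.0,0.0063,-0.021,0.0122,0.0],[0.0,0.0,0.0,0.0064,-0.0211,0.0122,0.0]]]
[[0, 0, 0, 0.0113, -0.0028, 0, -1], [0, 0, 0, 0.0115, -0.0016, 0, -1], [0, 0, 0, 0.0116, -0.0004, 0, -1], [0, 0, 0, 0.0116, 0.0008, 0, -1], [0, 0, 0, 0.0114, 0.002, 0, -1], [0, 0, 0, 0.0111, 0.0032, 0, -1], [0, 0, 0, 0.0107, 0.0044, 0, -1], [0, 0, 0, 0.0102, 0.0055, 0, -1], [0, 0, 0, 0.0096, 0.0065, 0, -1], [0, 0, 0, 0.0088, 0.0075, 0, -1], [0, 0, 0, 0.008, 0.0084, 0, -1], [0, 0, 0, 0.0071, 0.0092, 0, -1], [0, 0, 0, 0.0061, 0.0099, 0, -1], [0, 0, 0, 0.005, 0.0105, 0, -1], [0, 0, 0, 0.0039, 0.0109, 0, -1], [0, 0, 0, 0.0027, 0.0113, 0, -1], [0, 0, 0, 0.0015, 0.0115, 0, -1], [0, 0, 0, 0.0003, 0.0116, 0, -1]]
```

Emit:
servo_tool(rows=[[[0,0,0,0.0064,-0.0211,0.0122,0],[0,0,0,0.0063,-0.021,0.0122,0],[0,0,0,0.0064,-0.0211,0.0121,0],[0,0,0,0.0063,-0.021,0.0122,0],[0,0,0,0.0064,-0.0211,0.0122,0],[0,0,0,0,0,0,0],[0,0,0,0,0,0,0],[0,0,0,0,0,0,0]]])

```text
t: 28.43
tcp_pos: [0.6347, 0.0135, 0.1605]
tool_rot: [-0.439, 0.898, 0.001, -0.001]
force: [-0.8, -0.1, -0.5]
finger_gap: 0.499
gripper_force: 0.0
```

Emit:
servo_tool(rows=[[[0,0,0,0,0,0,0],[0,0,0,0,0,0,0],[0,0,0,0,0,0,0]]])

```text
t: 28.68
tcp_pos: [0.6356, 0.0148, 0.1613]
tool_rot: [-0.441, 0.898, -0.0, 0.0]
force: [-0.2, 0.8, 0.3]
finger_gap: 0.497
gripper_force: 0.0
```

```bash
python3 plan.py .6345 .0135 .082 232.3 0 .02
```

```text
now [0.6356 0.0148 0.1613] yaw -127.71 t 28.68 tilt [ 0.0006 -0.0001]
[[[0.0,0.0,0.0,0.0004,0.0,0.0198,0.0],[0.0,0.0,0.0,0.0004,0.0001,0.0198,0.0],[0.0,0.0,0.0,0.0005,0.0,0.0199,0.0],[0.0,0.0,0.0,0.0004,0.0,0.0198,0.0]]]
```

Emit:
servo_tool(rows=[[[0,0,0,0.0004,0,0.0198,0],[0,0,0,0.0004,0,0.0198,0],[0,0,0,0.0005,0,0.02,0],[0,0,0,0.0004,0,0.019,0],[0,0,0,0,0,0,0],[0,0,0,0,0,0,-1],[0,0,0,0,0,0,-1],[0,0,0,0,0,0,-1]]], squeeze=25)

```text
t: 29.35
tcp_pos: [0.6355, 0.0129, 0.0835]
tool_rot: [-0.44, 0.898, -0.001, 0.001]
force: [0.1, 0.5, 1.3]
finger_gap: 0.109
gripper_force: 24.8
```

Emit:
servo_tool(rows=[[[0,0,0,0,0,0,-1],[0,0,0,0,0,0,-1],[0,0,0,0,0,0,-1],[0,0,0,0,0,0,-1]]])

```text
t: 29.68
tcp_pos: [0.6355, 0.0127, 0.0833]
tool_rot: [-0.44, 0.898, -0.0, 0.001]
force: [0.1, 0.8, 6.1]
finger_gap: 0.109
gripper_force: 25.3
```

The peg is pinched. I'll lead it round.

Emit:
servo_tool(rows=[[[0,0,0,0.0113,-0.0028,0,-1],[0,0,0,0.0115,-0.0016,0,-1],[0,0,0,0.0116,-0.0004,0,-1],[0,0,0,0.0116,0.0008,0,-1],[0,0,0,0.0114,0.002,0,-1],[0,0,0,0,0,0,-1]]])

```text
t: 30.18
tcp_pos: [0.6, -0.0351, 0.0831]
tool_rot: [-0.439, 0.898, 0.0, -0.0]
force: [-1.9, 1.8, 6.5]
finger_gap: 0.108
gripper_force: 25.5
```

Emit:
servo_tool(rows=[[[0,0,0,0.0111,0.0032,0,-1],[0,0,0,0.0107,0.0044,0,-1],[0,0,0,0.0102,0.0055,0,-1],[0,0,0,0.0096,0.0065,0,-1],[0,0,0,0.0088,0.0075,0,-1],[0,0,0,0,0,0,-1],[0,0,0,0,0,0,-1]]])

```text
t: 30.77
tcp_pos: [0.5492, -0.0582, 0.083]
tool_rot: [-0.44, 0.898, -0.001, 0.001]
force: [0.4, 0.3, 5.5]
finger_gap: 0.108
gripper_force: 25.5
```

Run:
```python
from arc import *
s=manip.sense();w=s["tcp_pos"][:2];d=w-piv
th0=np.arctan2(-d@y,-d@x);print(s["tcp_pos"],s["force"],"r",np.linalg.norm(d),"th",th0, "cmd-th expected",1.87-1.9*10/18)
```

```text
[ 0.54923913 -0.05818119  0.08300999] [0.43701173 0.34847453 5.52466362] r 0.11120962942864591 th 0.8139543679260927 cmd-th expected 0.8144444444444445
```

Tracking well.

Emit:
servo_tool(rows=[[[0,0,0,0.008,0.0084,0,-1],[0,0,0,0.0071,0.0092,0,-1],[0,0,0,0.0061,0.0099,0,-1],[0,0,0,0.005,0.0105,0,-1],[0,0,0,0.0039,0.0109,0,-1],[0,0,0,0.0027,0.0113,0,-1],[0,0,0,0,0,0,-1],[0,0,0,0,0,0,-1]]])

```text
t: 31.43
tcp_pos: [0.4807, -0.0474, 0.0827]
tool_rot: [-0.441, 0.898, -0.001, -0.0]
force: [-1.9, -5.1, 6.2]
finger_gap: 0.107
gripper_force: 25.7
```

Emit:
servo_tool(rows=[[[0,0,0,0.001,0.006,0,-1],[0,0,0,0.0006,0.004,0,-1],[0,0,0,0,0.002,0,-1],[0,0,0,0,0,0,-1],[0,0,0,0,0,0,-1]]])

```text
t: 31.85
tcp_pos: [0.471, -0.0412, 0.0827]
tool_rot: [-0.44, 0.898, -0.001, 0.0]
force: [-1.6, -2.6, 7.4]
finger_gap: 0.108
gripper_force: 25.8
```

Run:
```python
from arc import *
s=manip.sense();w=s["tcp_pos"][:2];d=w-piv
th0=np.arctan2(-d@y,-d@x);print(s["tcp_pos"],s["force"],"along y",s["force"][:2]@y,"r",np.linalg.norm(d),"th",th0)
```

```text
[ 0.47100554 -0.04119997  0.08269072] [-1.58584203 -2.63133985  7.37999897] along y -0.35437993622769537 r 0.11109645356045679 th 0.0771768098038754
```

Emit:
servo_tool(rows=[[[0,0,0,-0.001,0.004,0,-1],[0,0,0,0,0.003,0,-1],[0,0,0,0,0.002,0,-1],[0,0,0,0,0,0,-1],[0,0,0,0,0,0,-1]]])

```text
t: 32.27
tcp_pos: [0.4643, -0.0359, 0.0827]
tool_rot: [-0.441, 0.898, -0.001, -0.0]
force: [-3.8, -8.2, 6.6]
finger_gap: 0.108
gripper_force: 25.9
```

Emit:
servo_tool(rows=[[[0,0,0,0,0.001,0,-1],[0,0,0,0,0.001,0,-1],[0,0,0,0,0,0,-1],[0,0,0,0,0,0,-1]]])

```text
t: 32.6
tcp_pos: [0.4643, -0.0358, 0.0827]
tool_rot: [-0.441, 0.898, -0.003, 0.001]
force: [-1.8, -13.0, 5.2]
finger_gap: 0.104
gripper_force: 25.9
```

Run:
```python
from arc import *
s=manip.sense();w=s["tcp_pos"][:2];d=w-piv
th0=np.arctan2(-d@y,-d@x);print(s["tcp_pos"],s["force"],"along y",s["force"][:2]@y,"r",np.linalg.norm(d),"th",th0)
```

```text
[ 0.46432412 -0.0357816   0.0827197 ] [ -1.81825061 -12.96847772   5.17878772] along y -6.4919321302367035 r 0.11056449234225448 th -0.0003112802959773092
```

At the stop, θ≈0. Release, rise, and move over the knob.

Emit:
servo_tool(rows=[[[0,0,0,0,-0.001,0,-0.5],[0,0,0,0,-0.001,0,-0.5],[0,0,0,0,0,0,-0.5],[0,0,0,0,0,-0.02,-0.5],[0,0,0,0,0,-0.03,-0.5],[0,0,0,0,0,-0.01,-1],[0,0,0,0,0,0,-1],[0,0,0,0,0,0,-1]]])

```text
t: 33.27
tcp_pos: [0.4643, -0.0336, 0.1421]
tool_rot: [-0.44, 0.898, -0.0, 0.0]
force: [-0.7, 0.7, -1.2]
finger_gap: -0.002
gripper_force: 0.0
```

```bash
python3 plan.py .494 .0026 .12 232.3 -1 .025
```

```text
now [ 0.4643 -0.0336  0.1421] yaw -127.74 t 33.27 tilt [ 0.0007 -0.0002]
[[[0.0,0.0,0.0,-0.0156,-0.0004,0.0074,-1.0],[0.0,0.0,0.0,-0.0156,-0.0005,0.0073,-1.0],[0.0,0.0,0.0,-0.0156,-0.0004,0.0074,-1.0]]]
```

Emit:
servo_tool(rows=[[[0,0,0,-0.0156,0,0,-1],[0,0,0,-0.0156,0,0,-1],[0,0,0,-0.0156,0,0.01,-1],[0,0,0,0,0,0.02,-1],[0,0,0,0,0,0.014,-1],[0,0,0,0,0,0,-1],[0,0,0,0,0,0,-1],[0,0,0,0,0,0,-1]]])

```text
t: 33.93
tcp_pos: [0.4926, 0.0032, 0.0975]
tool_rot: [-0.44, 0.898, 0.0, -0.001]
force: [0.3, -0.1, 0.2]
finger_gap: 0.002
gripper_force: 0.0
```

Emit:
servo_tool(rows=[[[0,0,0,0,0,0.002,-1],[0,0,0,0,0,0.002,-1],[0,0,0,0,0,0.002,-1],[0,0,0,0,0,0,-1],[0,0,0,0,0,0,-1]]])

```text
t: 34.35
tcp_pos: [0.493, 0.0031, 0.0921]
tool_rot: [-0.44, 0.898, -0.0, 0.0]
force: [0.6, -0.1, -0.4]
finger_gap: -0.0
gripper_force: 0.0
```

Emit:
servo_tool(rows=[[[0,0,0,0,0,0.0015,-1],[0,0,0,0,0,0.0015,-1],[0,0,0,0,0,0,-1],[0,0,0,0,0,0,-1]]])

```text
t: 34.68
tcp_pos: [0.4932, 0.0031, 0.089]
tool_rot: [-0.44, 0.898, -0.0, 0.0]
force: [-1.1, 0.1, 1.4]
finger_gap: 0.002
gripper_force: 0.8
```

Emit:
servo_tool(rows=[[[0,0,0,0,0,0.001,-1],[0,0,0,0,0,0.001,-1],[0,0,0,0,0,0,-1],[0,0,0,0,0,0,-1]]])

```text
t: 35.02
tcp_pos: [0.4932, 0.0031, 0.0884]
tool_rot: [-0.44, 0.898, -0.0, 0.0]
force: [-2.1, -0.3, 14.5]
finger_gap: 0.003
gripper_force: 7.6
```

The force rises sharply after about 3 mm of travel, so the pad is bearing on the plate. One small extra push, then retract.

Emit:
servo_tool(rows=[[[0,0,0,0,0,0.0006,-1],[0,0,0,0,0,0,-1],[0,0,0,0,0,0,-1]]])

```text
t: 35.27
tcp_pos: [0.4932, 0.003, 0.0884]
tool_rot: [-0.44, 0.898, -0.001, 0.001]
force: [-2.8, 0.7, 20.6]
finger_gap: -0.003
gripper_force: 10.0
```

Emit:
servo_tool(rows=[[[0,0,0,0,0,-0.005,-1],[0,0,0,0,0,-0.02,-1],[0,0,0,0,0,-0.04,-1],[0,0,0,0,0,-0.04,-1],[0,0,0,0,0.03,-0.02,-1],[0,0,0,0,0.04,0,-1],[0,0,0,0,0.04,0,-1],[0,0,0,0,0.04,0,-1]]])

```text
t: 35.93
tcp_pos: [0.3731, 0.0956, 0.2117]
tool_rot: [-0.44, 0.898, -0.0, 0.001]
force: [0.8, 0.5, -0.0]
finger_gap: 0.001
gripper_force: 0.0
```

Emit:
servo_tool(rows=[[[0,0,0,0,0.02,0,-1],[0,0,0,0,0,0,-1],[0,0,0,0,0,0,-1],[0,0,0,0,0,0,-1],[0,0,0,0,0,0,-1]]])

```text
t: 36.35
tcp_pos: [0.3604, 0.1067, 0.2114]
tool_rot: [-0.44, 0.898, -0.0, 0.001]
force: [0.4, -0.3, 0.2]
finger_gap: -0.0
gripper_force: 0.0
```

Run:
```python
from h import *
s=manip.snapshot("side");t=manip.snapshot("top")
comp("pics/c7.png",[(s,225,325,145,0,1.1),(s,255,340,80,0,1.1),(t,385,175,130,0,1.1),(s,200,160,300,0,1)])
```

```text
(no output)
```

View pics/c7.png

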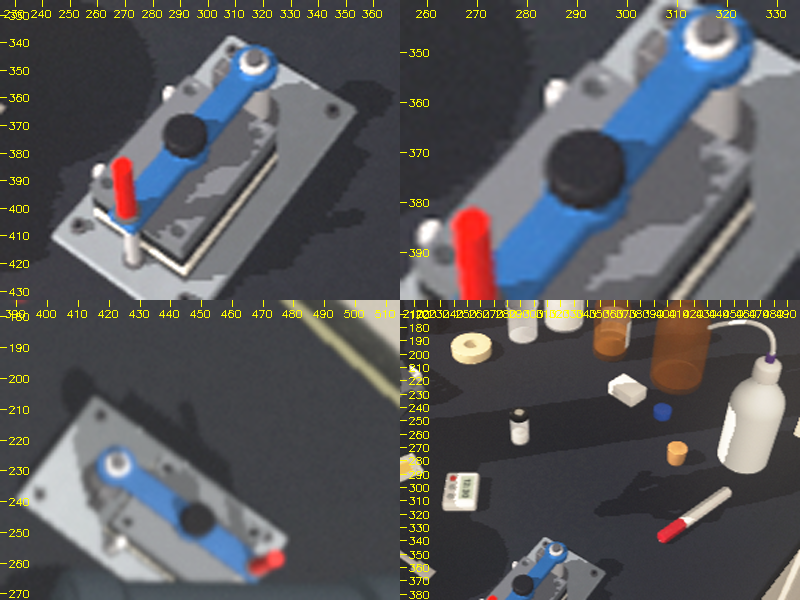

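The blue arm lies along the jig over the square pile. The knob at about (292,372) is pressed down, and the bystanders have not moved. Handing in.

```bash
python3 -c "
from station import manip
print(manip.sign_off())"
```

```text
the job is handed in; nothing more can be done
None
```

I stacked the frame, graphite plate and end plate squarely in the jig, swung the arm to its stop, pressed the knob about 3 mm until the pad bore on the end plate, and handed the job in at about 36 s; no verdict came back.

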